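Load the turntable reader with sample tubes

ROBOT

A 6-joint arm with a two-finger parallel gripper is mounted at the origin on the work surface. World frame = base frame: x ahead of the robot, y to its left, z up, the work surface at z = 0. Lengths are in m, angles in rad, forces in N, time in s.
With the tool pointing down it reaches from about 0.275 to 0.75 m from the base axis. Payload 10.2 kg.
Tool frame: the origin (TCP) lies midway between the tips of the shut fingers; the grasp point (between the pads) lies 19 mm behind it; z points along the fingers, y is the line along which they close (so a half turn about z gives the same grasp; the last joint's range is limited). The gripper opens to 85 mm and grips with 20 to 120 N. Pads are 22 mm wide; open, the fingers measure 114 mm over their backs; the gripper's body (76 mm by 85 mm) begins 54 mm behind the grasp point. The pads swing forward as they close: fully open they stand 13 mm farther back than shut.
Start: joints at [1.08, 0.313, 1.498, -0, 1.331, -0.223], TCP at [0.139, 0.506, 0.231] pointing down, gripper open.
Joint ranges: [-2.94, 2.94], [-0.97, 2.17], [0.19, 2.56], [-1.23, 4.37], [0.02, 3.11], [-2.88, 2.88]. Speed limits (rad/s): [2.39, 2.39, 3.01, 3.14, 3.14, 3.14].

INTERFACE

Orientations are given as a rotation vector (axis times angle).
In Python, from bench import * gives the robot as it stands. The module is installed in compiled form; this text tells all that it offers.
- The arm moves only by the tool move_arm, never from a script. Its argument "increments" is a list of rows, each a list of 5 numbers: the finger opening in m, from 0 to 0.0854, then the shift along the world's x, y, z in m, then the turn about the world's z in degrees. A call has 1 to 5 rows; each row shifts and turns the commanded pose from where the row before left it; what a row does not reach is not made up. A row lasts 1/12 s, in which the tool goes at most 41.7 mm and 7.16 degrees, less where a joint would pass 70% of its speed; a pose out of reach is approached as far as the arm can. A call is refused whole if a number of a shift passes 0.0417 or a number of a turn 7.16, either way. A call with a gripper value outside its range is refused whole. The fingers move at their own pace and stop on an object; "newtons" is the grip in N (left out, the last holds). Time passes only in rows, so rows that do not move let the fingers close. It gives the time, the measured TCP pose, the force, the opening and the grip force at its end, in the units of the state.
- get_state(): the state, without advancing time (a new reading comes with each control period).
- capture(name): name is "scene" or "side" or "wrist"; returns a dict with "image" (400x640x3 uint8, red, green, blue), "intrinsics" (3x3 intrinsics, pixels), "view" (4x4, takes a point from world to camera coordinates); the wrist camera has in their place "tool_from_camera" (4x4, takes a point from camera to tool coordinates, whose origin is the TCP and whose axes are the flange's). Camera axes: x right, y down, z forward; pixel columns grow to the right and rows downward; lengths in m; the calibration is good to about 2 mm. A picture is of the moment at which its call begins: read the wrist's pose just before it. There is no depth.
- sign_off(): hands the job in; it is judged then, once.
Trained networks look in the newest picture that a camera, given by its name, has taken for a name from the list of things; names that differ only in an ending like _2 or _b are one class to them, and where a whole thing is asked for, a point or a joint stands for the part that bears it (a point fixed in the world has none). Each returns a list of dicts, best first, with "confidence" (0 to 1); they miss things now and then, are a little off and sometimes report something else, mostly with a low value. They report only what shows in the picture. A call takes as long as a camera call.
- look_for(camera, name): "at" ([x, y, z] in m, in the coordinates of the camera as it stood for that picture, good to about 4 mm: the middle of the surface that is visible of it).
The state is a dict: "time_s": time; "joints": joint angles; "qd": joint speeds; "joint_torque": joint torques, N m; "eef_pos": TCP position; "ee_rot": TCP orientation; "ft_force": force on the tool from outside, world axes, zero at the start; "ft_torque": the same for the moment, N m; "gripper_width": opening from 0.0 (shut) to 1.0 (fully open); "grip_force": force on a finger pad.
Only numpy, scipy, OpenCV 4.12 (cv2) and the standard library are available. Lean on these libraries where they do the work, as an engineer would, in place of code of your own. Each camera call takes 0.05 s, during which the arm holds its last target. There are 200 camera calls.

TASK

Turn the reader's disc (it has a knob) until the scale reads 40 degrees at the index line and let go of it. Then load the sample tubes that are in the rack, one at a time in the order red, yellow, blue (skip a missing one): lift each out of the rack, rest it in the sloping V-block, foot near the stop, and let go so that you can change from an end grip to a side grip, then lay it flat in a free groove of the disc, the bare glass on both rests. When all are loaded and the scale still reads 40, press the green start button and leave; don't disturb the other things on the bench.

Things in the scene. Friction and masses are not known exactly. Their poses are not given: they have to be found in the camera images.
- disc (a joint): white graduated turntable disc, 220 mm across, on the reader; turned by its knob. Value in rad = the scale reading at the index line (40 degrees = 0.698): 0 when the red zero mark stands at the index, growing as the disc is turned anticlockwise seen from above. Travel -0.6 to 1.4. Stiff (0.25 Nm of friction, about 2 N at the knob): stays where it is left.
- zero_mark (a point): outer end of the thick red zero line of the disc's scale, near the rim, 36 mm above the table. Black lines follow every 5 degrees up to 90, the tens longer (20 mm against 10), running clockwise from the red one seen from above; there are none before zero. The 40 line is thus the fourth long one after red.
- reader: reader: round grey base, 240 mm across, 22 mm high, fixed to the table. Origin on the disc's axis at table height, z up, x towards the index: a black radial line on a small white block (34 mm high) just outside the disc's rim. A white sensor housing, 50 x 50 x 85 mm high, stands at (150, 85) mm. The disc's top is 35 mm above the table.
- knob (a point): turning knob of the disc: upright black post 18 mm across on a tab outside the rim, 135 mm from the disc's axis, standing from 35 to 84 mm above the table; this point is on its axis at its top. Axes: the reader's turned by the scale reading; the knob lies on the disc's +y side.
- groove1 (a point): the groove nearest the knob (60 mm from the disc's axis). Point on the centreline of a tube lying in it (64 mm above the table), midway between its two aluminium V-rests; x along the groove, z up. Rests: 12 mm long, centred 31 mm either side of the point, 90-degree V, walls out to 22 mm each side and up to 4 mm above the point; the 50 mm between them is open for fingers, 29 mm down to the disc.
- groove2 (a point): the middle groove, across the disc's axis. Point on the centreline of a tube lying in it (64 mm above the table), midway between its two aluminium V-rests; x along the groove, z up. Rests: 12 mm long, centred 31 mm either side of the point, 90-degree V, walls out to 22 mm each side and up to 4 mm above the point; the 50 mm between them is open for fingers, 29 mm down to the disc.
- groove3 (a point): the groove farthest from the knob (60 mm from the disc's axis). Point on the centreline of a tube lying in it (64 mm above the table), midway between its two aluminium V-rests; x along the groove, z up. Rests: 12 mm long, centred 31 mm either side of the point, 90-degree V, walls out to 22 mm each side and up to 4 mm above the point; the 50 mm between them is open for fingers, 29 mm down to the disc.
- start (a joint): green start button, 32 mm across; 0 up, grows to 0.006 m fully down, about 4 N, springs back.
- start_top (a point): centre of the top face of the start button, pressed straight down.
- vblock: steel V-block stand, loose, about 1.4 kg, base 130 x 84 x 12 mm. Origin at the centre of its underside, z up; its slope rises at 45 degrees towards its +x.
- cradle: the 45-degree V of the V-block stand, rigid with it. Origin on a lying tube's centreline at the middle of its bare glass when its foot is on the stop (stop face at x = -53 mm). x up the slope along the tube, y level, z square off the slope. Two brass V-rests 12 mm long at x = -34 and +28 mm, walls out to 22 mm each side, 4 mm above the line; open between, 29 mm deep. Tube lies foot down, cap up.
- rack: blue rack, 200 (x) x 56 x 50 mm high, fixed; three round wells 24 mm across in a row along x, 65 mm apart, floors 10 mm above the table. Origin at the centre of its underside.
- tube_red: glass sample tube with a square red cap, may be absent. Bare glass 20 mm across and 106 mm long, then the cap, 26 x 26 mm and 24 mm long; 130 mm in all, 90 g. Origin at the centre of the foot, z along the tube to the cap, x and y square to the cap's sides. Starts upright in a rack well. The square cap keeps it from rolling.
- red_mid (a point): middle of the bare glass of the red-capped tube, on its axis, 53 mm from the foot.
- tube_yellow: glass sample tube with a square yellow cap, may be absent. Bare glass 20 mm across and 106 mm long, then the cap, 26 x 26 mm and 24 mm long; 130 mm in all, 90 g. Origin at the centre of the foot, z along the tube to the cap, x and y square to the cap's sides. Starts upright in a rack well. The square cap keeps it from rolling.
- yellow_mid (a point): middle of the bare glass of the yellow-capped tube, on its axis, 53 mm from the foot.
- tube_blue: glass sample tube with a square blue cap, may be absent. Bare glass 20 mm across and 106 mm long, then the cap, 26 x 26 mm and 24 mm long; 130 mm in all, 90 g. Origin at the centre of the foot, z along the tube to the cap, x and y square to the cap's sides. Starts upright in a rack well. The square cap keeps it from rolling.
- blue_mid (a point): middle of the bare glass of the blue-capped tube, on its axis, 53 mm from the foot.
- thermos: blue flask, 72 mm across, 210 mm tall, a bystander; leave it alone. Origin at the centre of its underside.
- flask_green: green flask, 66 mm across, 170 mm tall, a bystander; leave it alone. Origin at the centre of its underside.
- jar: small amber jar, 52 mm across, 60 mm tall, a bystander; leave it alone. Origin at the centre of its underside.
- weigh_cup: white ceramic cup, 56 mm across, 50 mm tall, a bystander; leave it alone. Origin at the centre of its underside.
- brush: brush lying flat, handle to its -x, a bystander; leave it alone. Origin at the centre of its underside.
- vial_tray: empty blue open box, 160 x 120 x 40 mm, a bystander; leave it alone. Origin at the centre of its underside.

How it is judged:
On the way, in this order (a step that is already met when the one before it is completed fails the run):
1. the scale reads 40 degrees (within 3) against the index line, disc still and no finger on it (value of joint disc between 0.645772 and 0.750492 rad and contact force between the fingers and disc below 0.05 N and velocity of joint disc between -0.05 and 0.05 rad/s), for 0.3 s.
2. the red-capped tube rests in the sloping V-block, let go (x of red_mid in the frame of cradle between -0.022 and 0.022 m and y of red_mid in the frame of cradle between -0.007 and 0.007 m and z of red_mid in the frame of cradle between -0.007 and 0.007 m and angle between the z axis of tube_red and the x axis of cradle, either way round below 0.12 rad and contact force between the fingers and tube_red below 0.05 N), for 0.2 s.
3. the red-capped tube lies in a groove of the turntable, let go (((x of red_mid in the frame of groove1 between -0.022 and 0.022 m and y of red_mid in the frame of groove1 between -0.007 and 0.007 m and z of red_mid in the frame of groove1 between -0.007 and 0.007 m and angle between the z axis of tube_red and the x axis of groove1, either way round below 0.12 rad) or (x of red_mid in the frame of groove2 between -0.022 and 0.022 m and y of red_mid in the frame of groove2 between -0.007 and 0.007 m and z of red_mid in the frame of groove2 between -0.007 and 0.007 m and angle between the z axis of tube_red and the x axis of groove2, either way round below 0.12 rad) or (x of red_mid in the frame of groove3 between -0.022 and 0.022 m and y of red_mid in the frame of groove3 between -0.007 and 0.007 m and z of red_mid in the frame of groove3 between -0.007 and 0.007 m and angle between the z axis of tube_red and the x axis of groove3, either way round below 0.12 rad)) and contact force between the fingers and tube_red below 0.05 N), for 0.2 s.
4. the yellow-capped tube rests in the sloping V-block, let go (x of yellow_mid in the frame of cradle between -0.022 and 0.022 m and y of yellow_mid in the frame of cradle between -0.007 and 0.007 m and z of yellow_mid in the frame of cradle between -0.007 and 0.007 m and angle between the z axis of tube_yellow and the x axis of cradle, either way round below 0.12 rad and contact force between the fingers and tube_yellow below 0.05 N), for 0.2 s.
5. the yellow-capped tube lies in a groove of the turntable, let go (((x of yellow_mid in the frame of groove1 between -0.022 and 0.022 m and y of yellow_mid in the frame of groove1 between -0.007 and 0.007 m and z of yellow_mid in the frame of groove1 between -0.007 and 0.007 m and angle between the z axis of tube_yellow and the x axis of groove1, either way round below 0.12 rad) or (x of yellow_mid in the frame of groove2 between -0.022 and 0.022 m and y of yellow_mid in the frame of groove2 between -0.007 and 0.007 m and z of yellow_mid in the frame of groove2 between -0.007 and 0.007 m and angle between the z axis of tube_yellow and the x axis of groove2, either way round below 0.12 rad) or (x of yellow_mid in the frame of groove3 between -0.022 and 0.022 m and y of yellow_mid in the frame of groove3 between -0.007 and 0.007 m and z of yellow_mid in the frame of groove3 between -0.007 and 0.007 m and angle between the z axis of tube_yellow and the x axis of groove3, either way round below 0.12 rad)) and contact force between the fingers and tube_yellow below 0.05 N), for 0.2 s.
6. the blue-capped tube rests in the sloping V-block, let go (x of blue_mid in the frame of cradle between -0.022 and 0.022 m and y of blue_mid in the frame of cradle between -0.007 and 0.007 m and z of blue_mid in the frame of cradle between -0.007 and 0.007 m and angle between the z axis of tube_blue and the x axis of cradle, either way round below 0.12 rad and contact force between the fingers and tube_blue below 0.05 N), for 0.2 s.
7. the blue-capped tube lies in a groove of the turntable, let go (((x of blue_mid in the frame of groove1 between -0.022 and 0.022 m and y of blue_mid in the frame of groove1 between -0.007 and 0.007 m and z of blue_mid in the frame of groove1 between -0.007 and 0.007 m and angle between the z axis of tube_blue and the x axis of groove1, either way round below 0.12 rad) or (x of blue_mid in the frame of groove2 between -0.022 and 0.022 m and y of blue_mid in the frame of groove2 between -0.007 and 0.007 m and z of blue_mid in the frame of groove2 between -0.007 and 0.007 m and angle between the z axis of tube_blue and the x axis of groove2, either way round below 0.12 rad) or (x of blue_mid in the frame of groove3 between -0.022 and 0.022 m and y of blue_mid in the frame of groove3 between -0.007 and 0.007 m and z of blue_mid in the frame of groove3 between -0.007 and 0.007 m and angle between the z axis of tube_blue and the x axis of groove3, either way round below 0.12 rad)) and contact force between the fingers and tube_blue below 0.05 N), for 0.2 s.
8. the start button is pressed with every tube in its groove and the scale still at 40 (value of joint start above 0.004 m and value of joint disc between 0.645772 and 0.750492 rad and ((x of red_mid in the frame of groove1 between -0.022 and 0.022 m and y of red_mid in the frame of groove1 between -0.007 and 0.007 m and z of red_mid in the frame of groove1 between -0.007 and 0.007 m and angle between the z axis of tube_red and the x axis of groove1, either way round below 0.12 rad) or (x of red_mid in the frame of groove2 between -0.022 and 0.022 m and y of red_mid in the frame of groove2 between -0.007 and 0.007 m and z of red_mid in the frame of groove2 between -0.007 and 0.007 m and angle between the z axis of tube_red and the x axis of groove2, either way round below 0.12 rad) or (x of red_mid in the frame of groove3 between -0.022 and 0.022 m and y of red_mid in the frame of groove3 between -0.007 and 0.007 m and z of red_mid in the frame of groove3 between -0.007 and 0.007 m and angle between the z axis of tube_red and the x axis of groove3, either way round below 0.12 rad)) and ((x of yellow_mid in the frame of groove1 between -0.022 and 0.022 m and y of yellow_mid in the frame of groove1 between -0.007 and 0.007 m and z of yellow_mid in the frame of groove1 between -0.007 and 0.007 m and angle between the z axis of tube_yellow and the x axis of groove1, either way round below 0.12 rad) or (x of yellow_mid in the frame of groove2 between -0.022 and 0.022 m and y of yellow_mid in the frame of groove2 between -0.007 and 0.007 m and z of yellow_mid in the frame of groove2 between -0.007 and 0.007 m and angle between the z axis of tube_yellow and the x axis of groove2, either way round below 0.12 rad) or (x of yellow_mid in the frame of groove3 between -0.022 and 0.022 m and y of yellow_mid in the frame of groove3 between -0.007 and 0.007 m and z of yellow_mid in the frame of groove3 between -0.007 and 0.007 m and angle between the z axis of tube_yellow and the x axis of groove3, either way round below 0.12 rad)) and ((x of blue_mid in the frame of groove1 between -0.022 and 0.022 m and y of blue_mid in the frame of groove1 between -0.007 and 0.007 m and z of blue_mid in the frame of groove1 between -0.007 and 0.007 m and angle between the z axis of tube_blue and the x axis of groove1, either way round below 0.12 rad) or (x of blue_mid in the frame of groove2 between -0.022 and 0.022 m and y of blue_mid in the frame of groove2 between -0.007 and 0.007 m and z of blue_mid in the frame of groove2 between -0.007 and 0.007 m and angle between the z axis of tube_blue and the x axis of groove2, either way round below 0.12 rad) or (x of blue_mid in the frame of groove3 between -0.022 and 0.022 m and y of blue_mid in the frame of groove3 between -0.007 and 0.007 m and z of blue_mid in the frame of groove3 between -0.007 and 0.007 m and angle between the z axis of tube_blue and the x axis of groove3, either way round below 0.12 rad))), for 0.05 s.
At the end, for the whole second after the job is handed in: The scale reads 40 degrees within 3; every tube present lies at rest in a groove of its own (middle of the glass within 22 mm along, 7 mm across and in height of the groove's point, within 0.12 rad of the groove); the start button has been pressed after that and is up again (value of joint disc between 0.645772 and 0.750492 rad and ((x of red_mid in the frame of groove1 between -0.022 and 0.022 m and y of red_mid in the frame of groove1 between -0.007 and 0.007 m and z of red_mid in the frame of groove1 between -0.007 and 0.007 m and angle between the z axis of tube_red and the x axis of groove1, either way round below 0.12 rad) or (x of red_mid in the frame of groove2 between -0.022 and 0.022 m and y of red_mid in the frame of groove2 between -0.007 and 0.007 m and z of red_mid in the frame of groove2 between -0.007 and 0.007 m and angle between the z axis of tube_red and the x axis of groove2, either way round below 0.12 rad) or (x of red_mid in the frame of groove3 between -0.022 and 0.022 m and y of red_mid in the frame of groove3 between -0.007 and 0.007 m and z of red_mid in the frame of groove3 between -0.007 and 0.007 m and angle between the z axis of tube_red and the x axis of groove3, either way round below 0.12 rad)) and ((x of yellow_mid in the frame of groove1 between -0.022 and 0.022 m and y of yellow_mid in the frame of groove1 between -0.007 and 0.007 m and z of yellow_mid in the frame of groove1 between -0.007 and 0.007 m and angle between the z axis of tube_yellow and the x axis of groove1, either way round below 0.12 rad) or (x of yellow_mid in the frame of groove2 between -0.022 and 0.022 m and y of yellow_mid in the frame of groove2 between -0.007 and 0.007 m and z of yellow_mid in the frame of groove2 between -0.007 and 0.007 m and angle between the z axis of tube_yellow and the x axis of groove2, either way round below 0.12 rad) or (x of yellow_mid in the frame of groove3 between -0.022 and 0.022 m and y of yellow_mid in the frame of groove3 between -0.007 and 0.007 m and z of yellow_mid in the frame of groove3 between -0.007 and 0.007 m and angle between the z axis of tube_yellow and the x axis of groove3, either way round below 0.12 rad)) and ((x of blue_mid in the frame of groove1 between -0.022 and 0.022 m and y of blue_mid in the frame of groove1 between -0.007 and 0.007 m and z of blue_mid in the frame of groove1 between -0.007 and 0.007 m and angle between the z axis of tube_blue and the x axis of groove1, either way round below 0.12 rad) or (x of blue_mid in the frame of groove2 between -0.022 and 0.022 m and y of blue_mid in the frame of groove2 between -0.007 and 0.007 m and z of blue_mid in the frame of groove2 between -0.007 and 0.007 m and angle between the z axis of tube_blue and the x axis of groove2, either way round below 0.12 rad) or (x of blue_mid in the frame of groove3 between -0.022 and 0.022 m and y of blue_mid in the frame of groove3 between -0.007 and 0.007 m and z of blue_mid in the frame of groove3 between -0.007 and 0.007 m and angle between the z axis of tube_blue and the x axis of groove3, either way round below 0.12 rad)) and linear speed of each of tube_red, tube_yellow, tube_blue below 0.02 m/s and value of joint start below 0.003 m); the robot touches nothing.
It fails at once if a bystander is pushed more than 40 mm (distance of any of thermos, flask_green, jar, weigh_cup, brush, vial_tray from where it was at the start of the episode above 0.04 m).
Of tube_red, tube_yellow, tube_blue only 2 to 3 are there at a start; the rules pass over those that are not, and their reading is None.
At some moment in a run one of vblock may be knocked a few centimetres aside while the robot is not near it.
It also fails if it takes over 210 s, if anything falls off the work surface, if the arm or the gripper's body presses on something with over 40 N, if the wrist force passes 120 N, or if a joint passes its speed limit or range.

## Working session

There is one attempt and no reset: what is moved stays moved. The work goes in short steps, Python scripts to look and compute and a tool call to move; the robot and the scene stay as the last step left them, time stands still between calls to the robot, and variables do not carry over. Pictures are saved under pics/ and viewed, at most 14 in all, crops included, and the job is handed in when it is done.

Besides the shell and the picture viewer there is one more tool, called as name(argument=value, ...) on one line, values as JSON. move_arm: Moves the arm, as the interface text tells. Its arguments: {"type":"object","properties":{"increments":{"type":"array"},"newtons":{"type":"number"}},"required":["increments"]}

```bash
mkdir -p pics; cat > h.py <<'E'
from bench import *
import numpy as np, cv2
from scipy.spatial.transform import Rotation as R
np.set_printoptions(precision=4,suppress=True)
def shot(cam,fn=None):
    s=get_state(); c=capture(cam)
    if fn: cv2.imwrite(f'pics/{fn}.png',c['image'][:,:,::-1])
    if cam=='wrist':
        T=np.eye(4); T[:3,:3]=R.from_rotvec(s['ee_rot']).as_matrix(); T[:3,3]=s['eef_pos']
        W=T@np.array(c['tool_from_camera'])
    else: W=np.linalg.inv(np.array(c['view']))
    return dict(img=c['image'],K=np.array(c['intrinsics']),W=W)
def find(cam,d,names,n=1):
    out={}
    for k in names:
        r=look_for(cam,k)[:n]
        out[k]=[(( d['W']@np.r_[q['at'],1])[:3],round(q['confidence'],2)) for q in r]
        print(k,[(str(p),c) for p,c in out[k]])
    return out
def pix(d,p):
    q=np.linalg.inv(d['W'])@np.r_[p,1]; u=d['K']@q[:3]; return u[:2]/u[2]
def ray(d,uv,z):
    v=d['W'][:3,:3]@np.linalg.inv(d['K'])@np.r_[uv,1]; o=d['W'][:3,3]; return o+v*(z-o[2])/v[2]
def st():
    s=get_state(); m=R.from_rotvec(s['ee_rot']).as_matrix()
    print('t',s['time_s'],'tcp',np.array(s['eef_pos']),'yaw(y axis)deg',np.degrees(np.arctan2(m[1,1],m[0,1])),'zz',m[2,2],'w',s['gripper_width'],'gf',s['grip_force'],'F',np.array(s['ft_force']),'j6',s['joints'][5]);return s
E
python3 - <<'E'
from h import *
st()
for c in ['scene','side']:
    d=shot(c,c+'0'); print(c,d['W'][:3,3])
    find(c,d,['reader','zero_mark','knob','start_top','vblock','cradle','rack','tube_red','tube_yellow','tube_blue','thermos','flask_green','jar','weigh_cup','brush','vial_tray'])
E
```

```text
t 0.0 tcp [0.1388 0.506  0.2307] yaw(y axis)deg 74.65651094271428 zz -0.9999991357399498 w 1.002504184724128 gf 0.0 F [-0.3053 -0.9559  0.3889] j6 -0.22341276203356816
scene [ 1.7931 -0.0517  1.1892]
reader [('[0.6176 0.2405 0.0323]', 0.92)]
zero_mark [('[0.5865 0.2245 0.0326]', 0.98)]
knob [('[0.5837 0.221  0.031 ]', 0.88)]
start_top []
vblock [('[ 0.4957 -0.0634  0.0119]', 0.77)]
cradle [('[ 0.4861 -0.0642  0.0601]', 0.56)]
rack [('[ 0.565  -0.3239  0.0511]', 0.56)]
tube_red [('[ 0.4566 -0.3243  0.1139]', 0.6)]
tube_yellow [('[ 0.4944 -0.0655  0.0106]', 0.37)]
tube_blue []
thermos [('[0.8036 0.0314 0.1178]', 0.89)]
flask_green [('[ 0.7502 -0.236   0.0916]', 0.72)]
jar [('[ 0.7495 -0.1649  0.0483]', 0.6)]
weigh_cup [('[ 0.389  -0.1877  0.0339]', 0.65)]
brush []
vial_tray [('[ 0.5153 -0.518   0.0049]', 0.82)]
side [-0.1634 -0.8101  0.8629]
reader [('[0.5571 0.2124 0.0359]', 0.86)]
zero_mark [('[0.5539 0.2115 0.0394]', 0.92)]
knob [('[0.5491 0.2115 0.0383]', 0.74)]
start_top [('[0.661  0.0014 0.0209]', 0.46)]
vblock [('[ 0.4662 -0.0843  0.0178]', 0.59)]
cradle [('[ 0.4722 -0.0667  0.0801]', 0.64)]
rack [('[ 0.5135 -0.34    0.0463]', 0.83)]
tube_red [('[ 0.4439 -0.3319  0.1158]', 0.52)]
tube_yellow [('[ 0.5077 -0.3361  0.1169]', 0.79)]
tube_blue []
thermos [('[0.7597 0.0112 0.1028]', 0.71)]
flask_green [('[ 0.7124 -0.2469  0.0842]', 0.81)]
jar [('[ 0.7154 -0.1779  0.0397]', 0.5)]
weigh_cup [('[ 0.3738 -0.1857  0.0357]', 0.76)]
brush [('[0.3975 0.5189 0.0211]', 0.58)]
vial_tray [('[ 0.5448 -0.5118  0.0009]', 0.73)]
```

View pics/scene0.png

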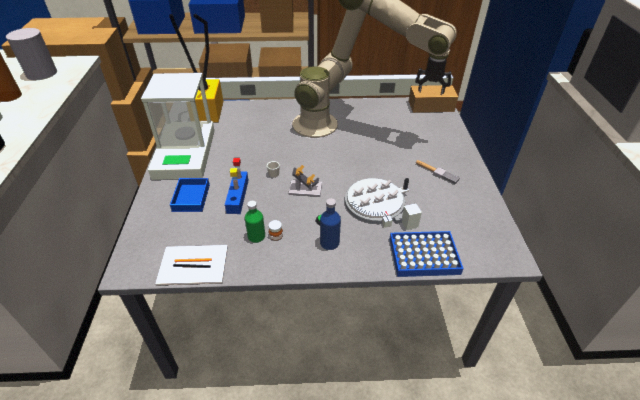

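View pics/side0.png

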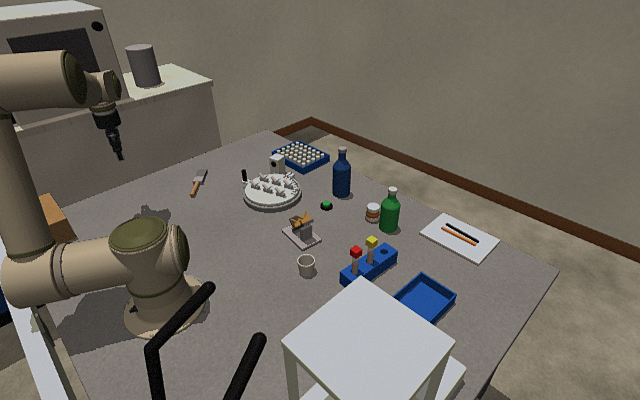

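move_arm(increments=[[0.085,0.03,-0.021,0.012,0],[0.085,0.03,-0.021,0.012,0],[0.085,0.03,-0.021,0.012,0],[0.085,0.03,-0.021,0.012,0],[0.085,0.03,-0.021,0.012,0]])

```text
time_s: 2.12
eef_pos: [0.29, 0.4001, 0.292]
ee_rot: [0.419, 3.113, 0.0]
ft_force: [-0.1, 1.2, 0.2]
gripper_width: 0.996
grip_force: 0.0
```

move_arm(increments=[[0.085,0.03,-0.021,0.012,0],[0.085,0.03,-0.021,0.012,0],[0.085,0.03,-0.021,0.012,0],[0.085,0.03,-0.021,0.012,0],[0.085,0.03,-0.021,0.012,0]])

```text
time_s: 2.53
eef_pos: [0.4401, 0.2949, 0.352]
ee_rot: [0.42, 3.113, 0.0]
ft_force: [-0.0, 0.4, 0.2]
gripper_width: 0.995
grip_force: 0.0
```

move_arm(increments=[[0.085,0.03,-0.021,0.012,0],[0.085,0.03,-0.021,0.012,0],[0.085,0,0,0,0],[0.085,0,0,0,0]])

```text
time_s: 2.87
eef_pos: [0.5001, 0.2533, 0.375]
ee_rot: [-0.423, -3.113, -0.0]
ft_force: [-1.1, -0.1, -0.5]
gripper_width: 0.999
grip_force: 0.0
```

```bash
python3 - <<'E'
from h import *
st()
d=shot('wrist'); print(d['W'][:3,3],d['W'][:3,2])
cv2.imwrite('pics/w1.png',cv2.resize(d['img'],(800,500))[:,:,::-1])
find('wrist',d,['reader','zero_mark','knob','start_top'],2)
E
```

```text
t 2.8667 tcp [0.5001 0.2533 0.375 ] yaw(y axis)deg 74.50932772173509 zz -0.9999999675190682 w 0.9988718372543786 gf 0.0 F [-1.0726 -0.0822 -0.5247] j6 -1.040682878548562
[0.4348 0.2715 0.5187] [ 0.2615 -0.0722 -0.9625]
reader [('[0.5668 0.2366 0.037 ]', 0.86)]
zero_mark [('[0.5568 0.2266 0.0363]', 0.57)]
knob [('[0.5577 0.2273 0.0358]', 0.97), ('[0.4131 0.528  0.0208]', 0.51)]
start_top []
```

View pics/w1.png

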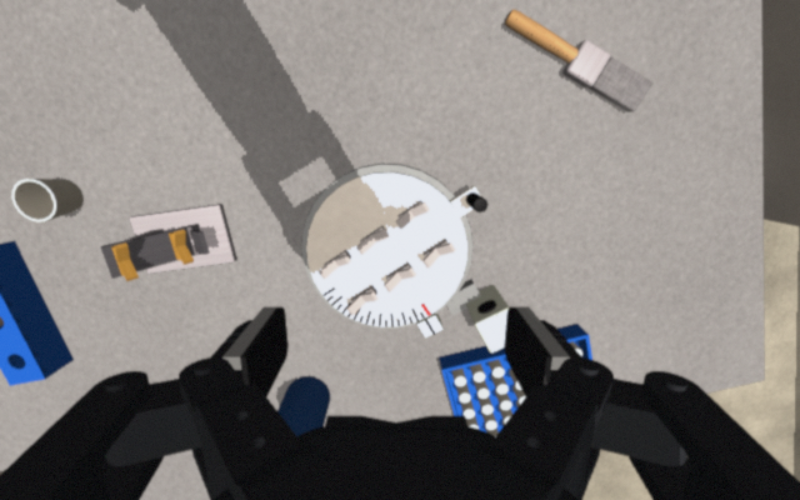

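```bash
cat >> h.py <<'E'
def rect(d,c,half,z,fn,px=700,marks=()):
    # top view: columns = world x (right), rows = -y (up is +y)
    w=[(c[0]-half,c[1]+half),(c[0]+half,c[1]+half),(c[0]+half,c[1]-half),(c[0]-half,c[1]-half)]
    src=np.float32([pix(d,[a,b,z]) for a,b in w])
    dst=np.float32([(0,0),(px,0),(px,px),(0,px)])
    im=cv2.warpPerspective(d['img'],cv2.getPerspectiveTransform(src,dst),(px,px),flags=cv2.INTER_CUBIC)
    if fn: cv2.imwrite(f'pics/{fn}.png',im[:,:,::-1])
    return im
E
python3 - <<'E'
from h import *
d=shot('wrist')
for uv,z in [((388,247),.035),((480,204),.084),((425,309),.036),((430,324),.034),((478,204),.06)]: print(ray(d,np.array(uv)/1.25,z))
rect(d,(.58,.23),.16,.035,'r1',600)
E
```

```text
[0.5605 0.2276 0.035 ]
[0.5253 0.3514 0.084 ]
[0.6623 0.2539 0.036 ]
[0.6882 0.255  0.034 ]
[0.5298 0.3533 0.06  ]
```

View pics/r1.png

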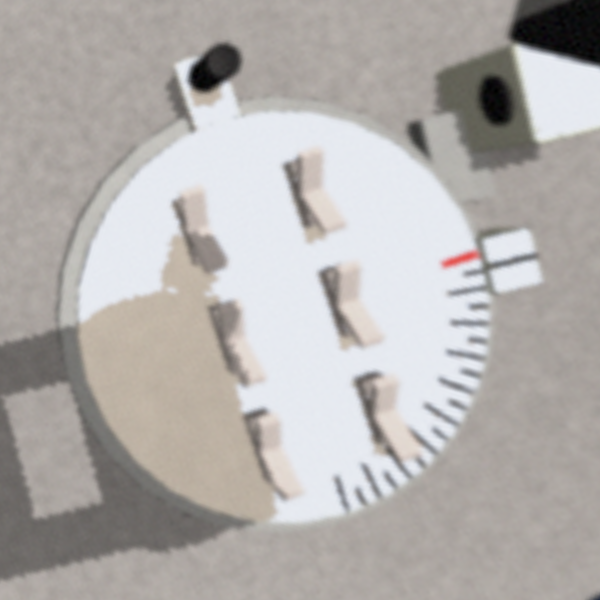

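move_arm(increments=[[0.06,0.004,0.012,-0.032,-7.1],[0.06,0.004,0.012,-0.032,-7.1],[0.06,0.004,0.012,-0.032,-7.1],[0.06,0.004,0.012,-0.032,-7.1],[0.06,0.004,0.012,-0.032,-7.1]])

```text
time_s: 3.58
eef_pos: [0.5183, 0.3153, 0.214]
ee_rot: [1.356, 2.834, 0.0]
ft_force: [0.8, -0.9, 0.1]
gripper_width: 0.706
grip_force: 0.0
```

move_arm(increments=[[0.06,0.004,0.012,-0.032,-7.1],[0.06,0.004,0.012,-0.032,-7.1],[0.06,0.003,0.012,-0.031,-7.1],[0.06,0,0,0,0],[0.06,0,0,0,0]])

```text
time_s: 4.0
eef_pos: [0.529, 0.3506, 0.1196]
ee_rot: [-1.843, -2.543, 0.004]
ft_force: [0.4, 0.6, 0.7]
gripper_width: 0.704
grip_force: 0.0
```

```bash
python3 - <<'E'
from h import *
s=st()
d=shot('wrist','w2'); print(pix(d,[.531,.350,.084]),pix(d,[.531,.350,.036]))
E
```

```text
t 4.0 tcp [0.529  0.3506 0.1196] yaw(y axis)deg 18.13379627108057 zz -0.9999964830337037 w 0.7044101570889008 gf 0.0 F [0.36   0.6468 0.7288] j6 0.08459820671484541
[317.8766 226.6507] [317.7944 204.8945]
```

View pics/w2.png

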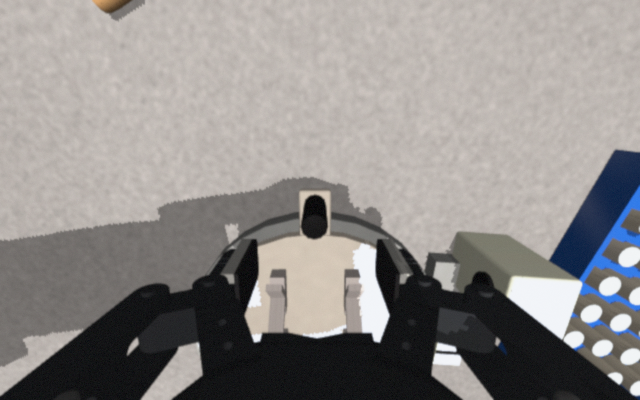

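move_arm(increments=[[0.06,0,0,-0.035,0],[0.06,0,0,-0.035,0],[0.06,0,0,0,0],[0.0,0,0,0,0],[0.0,0,0,0,0]], newtons=40)

```text
time_s: 4.47
eef_pos: [0.5314, 0.3507, 0.0539]
ee_rot: [1.847, 2.538, 0.006]
ft_force: [1.0, -0.4, -0.5]
gripper_width: 0.434
grip_force: 0.0
```

move_arm(increments=[[0.0,0,0,0,0],[0.0,0,0,0,0],[0.0,0,0,0,0]])

```text
time_s: 4.72
eef_pos: [0.5311, 0.3507, 0.0533]
ee_rot: [1.848, 2.538, 0.006]
ft_force: [-1.5, -0.2, 7.9]
gripper_width: 0.198
grip_force: 38.8
```

```bash
python3 - <<'E'
from h import *
s=st()
c=np.array([.572,.2215]);p=np.array(s['eef_pos'])[:2]
q=p
print(np.degrees(np.arctan2(*(p-c)[::-1])),np.linalg.norm(p-c))
for k in range(1,9):
    a=np.radians(35.5*k/8); r=c+np.array([[np.cos(a),-np.sin(a)],[np.sin(a),np.cos(a)]])@(p-c); print(r-q); q=r
E
```

```text
t 4.7167 tcp [0.5311 0.3507 0.0533] yaw(y axis)deg 17.882719595414763 zz -0.9999909218151222 w 0.19799509471052 gf 38.818296790122986 F [-1.5329 -0.1893  7.875 ] j6 0.0878544157404739
107.55879233541789 0.13555596865156397
[-0.0099 -0.0036]
[-0.0096 -0.0043]
[-0.0092 -0.005 ]
[-0.0088 -0.0057]
[-0.0083 -0.0064]
[-0.0078 -0.007 ]
[-0.0072 -0.0076]
[-0.0066 -0.0081]
```

move_arm(increments=[[0.0,-0.0099,-0.0036,0.001,4.44],[0.0,-0.0096,-0.0043,0,4.44],[0.0,-0.0092,-0.005,0,4.44],[0.0,-0.0088,-0.0057,0,4.44],[0.0,-0.0083,-0.0064,0,4.44]])

```text
time_s: 5.13
eef_pos: [0.4846, 0.3261, 0.0534]
ee_rot: [1.319, 2.849, 0.006]
ft_force: [-0.1, 3.3, 2.4]
gripper_width: 0.198
grip_force: 40.3
```

move_arm(increments=[[0.0,-0.0078,-0.007,0,4.44],[0.0,-0.0072,-0.0076,0,4.44],[0.0,-0.0066,-0.0081,0,4.44],[0.0,0,0,0,0],[0.0,0,0,0,0]])

```text
time_s: 5.55
eef_pos: [0.4624, 0.3032, 0.0534]
ee_rot: [0.986, 2.982, 0.003]
ft_force: [-5.6, 3.1, 7.1]
gripper_width: 0.199
grip_force: 40.7
```

```bash
python3 - <<'E'
from h import *
s=st()
c=np.array([.572,.2215]);p=np.array(s['eef_pos'])[:2]
print(np.degrees(np.arctan2(*(p-c)[::-1])),np.linalg.norm(p-c))
E
```

```text
t 5.55 tcp [0.4624 0.3032 0.0534] yaw(y axis)deg 53.40594199028479 zz -0.9999980073481615 w 0.19905441737580487 gf 40.749115347862244 F [-5.6478  3.1046  7.1306] j6 -0.5649538731082823
143.29862320540624 0.13670579506597755
```

move_arm(increments=[[0.06,0,0,0,0],[0.06,0,0,0,0],[0.06,0,0,0,0],[0.06,0,0,0.03,0],[0.06,0,0,0.035,0]])

```text
time_s: 5.97
eef_pos: [0.4615, 0.302, 0.1155]
ee_rot: [-0.986, -2.979, 0.005]
ft_force: [0.8, -0.3, 0.9]
gripper_width: 0.699
grip_force: 0.0
```

move_arm(increments=[[0.085,0.0,0,0.04,0],[0.085,0.01,-0.012,0.036,0],[0.085,0.01,-0.012,0.036,0],[0.085,0.01,-0.012,0.036,0],[0.085,0.01,-0.012,0.036,0]])

```text
time_s: 6.38
eef_pos: [0.5027, 0.2539, 0.3026]
ee_rot: [0.987, 2.982, 0.001]
ft_force: [0.5, -0.1, 0.1]
gripper_width: 0.995
grip_force: 0.0
```

move_arm(increments=[[0.085,0.0,0,0.035,0],[0.085,0,0,0.035,0],[0.085,0,0,0,0],[0.085,0,0,0,0]])

```text
time_s: 6.72
eef_pos: [0.5029, 0.2546, 0.372]
ee_rot: [0.986, 2.979, 0.003]
ft_force: [-0.1, 0.1, -0.9]
gripper_width: 0.997
grip_force: 0.0
```

```bash
python3 - <<'E'
from h import *
st()
d=shot('wrist','w3')
rect(d,(.58,.22),.16,.035,'r3',600)
find('wrist',d,['vblock','cradle'])
E
```

```text
t 6.7167 tcp [0.5029 0.2546 0.372 ] yaw(y axis)deg 53.36508351548755 zz -0.9999921761921743 w 0.9973965112351604 gf 0.0 F [-0.1489  0.0712 -0.8592] j6 -0.6706263391456262
vblock [('[ 0.4812 -0.0456  0.0357]', 0.78)]
cradle [('[ 0.4804 -0.0626  0.0646]', 0.83)]
```

View pics/r3.png

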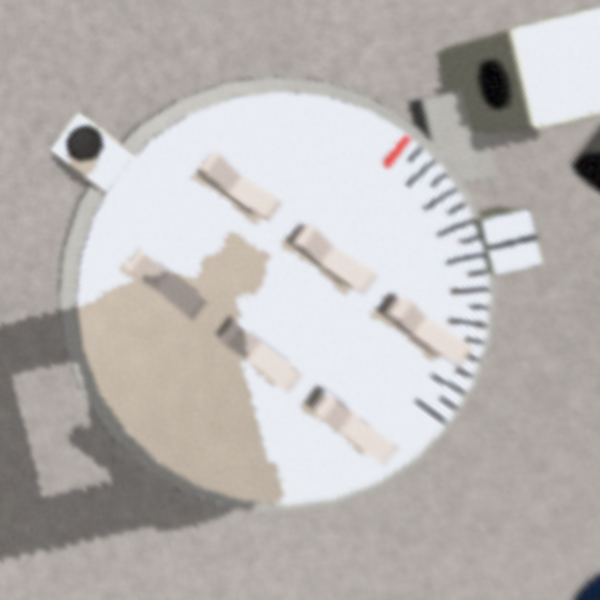

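move_arm(increments=[[0.085,0,-0.036,-0.008,0],[0.085,0,-0.036,-0.008,0],[0.085,0,-0.036,-0.008,0],[0.085,0,-0.036,-0.008,0],[0.085,0,-0.036,-0.008,0]])

```text
time_s: 7.28
eef_pos: [0.5018, 0.0731, 0.3288]
ee_rot: [-0.986, -2.981, 0.001]
ft_force: [0.7, -0.2, -0.7]
gripper_width: 0.992
grip_force: 0.0
```

move_arm(increments=[[0.085,0,-0.036,-0.008,0],[0.085,0,-0.036,-0.008,0],[0.085,0,-0.036,-0.008,0],[0.085,0,-0.036,0,0],[0.085,0,0,0,0]])

```text
time_s: 7.7
eef_pos: [0.5018, -0.0743, 0.3043]
ee_rot: [-0.994, -2.977, 0.002]
ft_force: [-0.4, -0.4, -0.9]
gripper_width: 0.998
grip_force: 0.0
```

```bash
python3 - <<'E'
from h import *
st()
d=shot('wrist'); print(d['W'][:3,3])
cv2.imwrite('pics/w4.png',cv2.resize(d['img'],(800,500))[:,:,::-1])
find('wrist',d,['vblock','cradle','rack','tube_red','tube_yellow','start_top'])
E
```

```text
t 7.7 tcp [ 0.5018 -0.0743  0.3043] yaw(y axis)deg 53.07560583914963 zz -0.9999933876776809 w 0.9981070332774009 gf 0.0 F [-0.3746 -0.4465 -0.8552] j6 -1.3036927542230388
[ 0.4483 -0.0329  0.4482]
vblock [('[ 0.4786 -0.0457  0.046 ]', 0.74)]
cradle [('[ 0.4839 -0.0598  0.0622]', 0.8)]
rack [('[ 0.4756 -0.3134  0.0491]', 0.56)]
tube_red [('[ 0.45   -0.3226  0.1286]', 0.72)]
tube_yellow []
start_top [('[0.661  0.004  0.0223]', 0.55)]
```

View pics/w4.png

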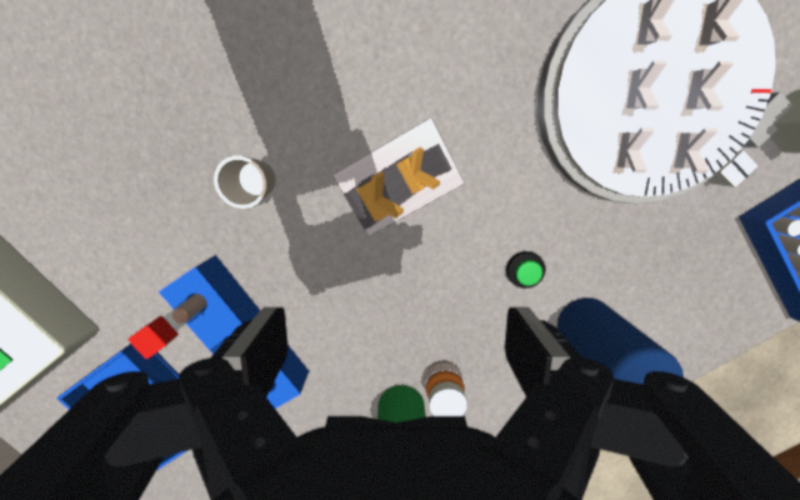

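```bash
python3 - <<'E'
from h import *
d=shot('wrist')
C=np.array([ray(d,np.array(u)/1.25,.012)[:2] for u in [(433,119),(463,183),(368,234),(335,176)]]); print(C,C.mean(0))
print(np.linalg.norm(C-np.roll(C,-1,0),axis=1), [np.degrees(np.arctan2(*(a-b)[::-1])) for a,b in [(C[0],C[3]),(C[1],C[2]),(C[0],C[1]),(C[3],C[2])]])
a=cv2.resize(d['img'][85:200,255:385],None,fx=4.5,fy=4.5,interpolation=2)
s=shot('side'); u=pix(s,[.48,-.06,.04]).astype(int)
b=cv2.resize(s['img'][u[1]-25:u[1]+25,u[0]-30:u[0]+30],None,fx=4,fy=4,interpolation=2)
o=np.zeros((max(a.shape[0],b.shape[0]),a.shape[1]+200,3),np.uint8);o[:a.shape[0],:a.shape[1]]=a;o[:200,a.shape[1]:]=b[:,20:220]
cv2.imwrite('pics/v4.png',o[:,:,::-1]);print(o.shape,u)
E
```

```text
[[ 0.4519  0.022 ]
 [ 0.531   0.0096]
 [ 0.5133 -0.1175]
 [ 0.4354 -0.1059]] [ 0.4829 -0.048 ]
[0.0801 0.1283 0.0788 0.129 ] [np.float64(82.63972114156162), np.float64(82.07381748700166), np.float64(171.05224204715384), np.float64(171.5103308171861)]
(518, 785, 3) [302 228]
```

View pics/v4.png

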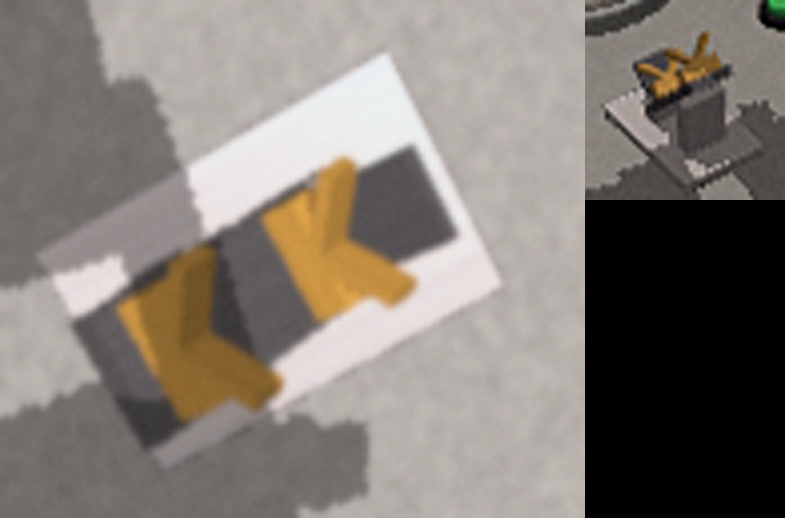

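move_arm(increments=[[0.085,0.007,-0.005,-0.015,-6.75],[0.085,0.007,-0.005,-0.015,-6.75],[0.085,0.007,-0.005,-0.015,-6.75],[0.085,0.007,-0.005,-0.015,-6.75],[0.085,0.007,-0.005,-0.015,-6.75]])

```text
time_s: 8.57
eef_pos: [0.5379, -0.0941, 0.2306]
ee_rot: [1.817, 2.563, 0.0]
ft_force: [0.2, -0.3, 1.8]
gripper_width: 0.997
grip_force: 0.0
```

move_arm(increments=[[0.085,0.007,-0.005,-0.015,-6.75],[0.085,0.007,-0.005,-0.015,-6.75],[0.085,0.007,-0.005,-0.015,-6.75],[0.085,0.004,-0.005,-0.014,-6.75],[0.085,0,0,0,0]])

```text
time_s: 8.98
eef_pos: [0.562, -0.1142, 0.1694]
ee_rot: [-2.361, -2.067, 0.003]
ft_force: [-0.1, 0.6, 0.2]
gripper_width: 0.994
grip_force: 0.0
```

```bash
python3 - <<'E'
from h import *
st()
d=shot('wrist'); print(d['W'][:3,3]); np.savez('d5.npz',**d)
find('wrist',d,['vblock','cradle'])
u=pix(d,[.483,-.06,.04]).astype(int); x0,y0=max(u[0]-90,0),max(u[1]-75,0); print(u,x0,y0)
cv2.imwrite('pics/v5.png',cv2.resize(d['img'][y0:y0+145,x0:x0+190],None,fx=4,fy=4,interpolation=2)[:,:,::-1])
E
```

```text
t 8.9833 tcp [ 0.562  -0.1142  0.1694] yaw(y axis)deg -7.602507496529829 zz -0.9999891826270033 w 0.9937003332289015 gf 0.0 F [-0.1078  0.6317  0.1577] j6 -0.27193205942273924
[ 0.5729 -0.0462  0.3132]
vblock [('[ 0.4965 -0.0528  0.0527]', 0.89)]
cradle [('[ 0.4866 -0.0587  0.0609]', 0.8)]
[222 144] 132 69
```

View pics/v5.png

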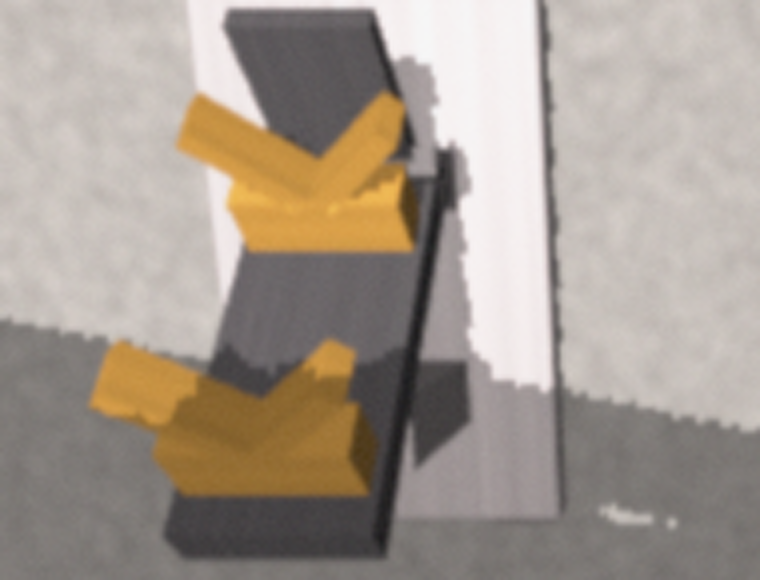

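```bash
cat >> h.py <<'E'
from scipy.optimize import least_squares
def cradle_axes(psi):
    h=np.array([np.cos(psi),np.sin(psi),0]); z=np.array([0,0,1.]); s=.5**.5
    return np.c_[(h+z)*s,np.cross(z,h),(z-h)*s]
def fit_cradle(d,L,P,x0=(.483,-.06,.07,-1.705)):
    f=lambda q:np.concatenate([pix(d,q[:3]+cradle_axes(q[3])@l)-p for l,p in zip(L,P)])
    r=least_squares(f,x0); return r.x,r.fun.reshape(-1,2)
E
python3 - <<'E'
from h import *
d=dict(np.load('d5.npz'))
L=np.array([(-40,0,-14.1),(-28,0,-14.1),(22,0,-14.1),(34,0,-14.1)])/1000
P=np.array([(320,155),(305,208),(263,392),(250,450)])/4+[132,69]
q,f=fit_cradle(d,L,P); print(q,np.degrees(q[3]),f.ravel())
for l in [(-28,18.1,4),(-40,18.1,4),(-28,-18.1,4),(-40,-18.1,4),(22,18.1,4),(34,18.1,4),(22,-18.1,4),(34,-18.1,4)]:
    print(l,(pix(d,q[:3]+cradle_axes(q[3])@np.array(l)/1000)-[132,69])*4)
for b in [(65,42,12),(65,-42,12),(-65,42,12),(-65,-42,12)]:
    print(b,(pix(d,np.array([.4829,-.048,0])+cradle_axes(q[3])@np.zeros(3)+np.array([b[0]*np.cos(q[3])-b[1]*np.sin(q[3]),b[0]*np.sin(q[3])+b[1]*np.cos(q[3]),b[2]])/1000)-[132,69])*4)
E
```

```text
[ 0.4796 -0.0471  0.0841 -1.6931] -97.00612015606625 [-0.6062  1.3071  0.7369 -1.6804 -0.1374  0.8166  0.0068 -0.441 ]
(-28, 18.1, 4) [368.9815 134.373 ]
(-40, 18.1, 4) [377.7569  92.2383]
(-28, -18.1, 4) [187.143  136.4788]
(-40, -18.1, 4) [200.3412  94.3428]
(22, 18.1, 4) [327.1411 335.2702]
(34, 18.1, 4) [315.6085 390.6437]
(22, -18.1, 4) [124.2252 337.3479]
(34, -18.1, 4) [106.8863 392.7036]
(65, 42, 12) [568.341  493.3049]
(65, -42, 12) [250.136  496.2217]
(-65, 42, 12) [540.7019 -45.9473]
(-65, -42, 12) [182.1312 -41.3675]
```

move_arm(increments=[[0.06,-0.01,-0.015,0.03,0],[0.06,-0.0155,-0.0255,0.015,0],[0.06,-0.0155,-0.0255,0.015,0],[0.06,-0.0155,-0.0255,0.015,0],[0.06,-0.0155,-0.0255,0.015,0]])

```text
time_s: 9.55
eef_pos: [0.4897, -0.232, 0.2646]
ee_rot: [2.354, 2.077, 0.001]
ft_force: [0.4, -0.4, -0.6]
gripper_width: 0.704
grip_force: 0.0
```

move_arm(increments=[[0.06,-0.02,-0.0285,0,0],[0.06,0,0,0,0],[0.06,0,0,0,0]])

```text
time_s: 9.8
eef_pos: [0.4699, -0.2607, 0.2636]
ee_rot: [2.358, 2.073, 0.001]
ft_force: [0.5, 0.7, -0.8]
gripper_width: 0.702
grip_force: 0.0
```

```bash
python3 - <<'E'
from h import *
st()
d=shot('wrist'); print(d['W'][:3,3]); np.savez('d6.npz',**d)
find('wrist',d,['rack','tube_red','tube_yellow','tube_blue'])
cv2.imwrite('pics/w6.png',cv2.resize(d['img'],(800,500))[:,:,::-1])
E
```

```text
t 9.8 tcp [ 0.4699 -0.2607  0.2636] yaw(y axis)deg -7.370450679588089 zz -0.9999977929276571 w 0.7015597495944685 gf 0.0 F [ 0.4795  0.6769 -0.7793] j6 -0.5960771346222679
[ 0.4797 -0.1922  0.4073]
rack [('[ 0.5244 -0.3189  0.044 ]', 0.9)]
tube_red [('[ 0.451  -0.3228  0.1441]', 0.87)]
tube_yellow [('[ 0.5126 -0.3216  0.1338]', 0.85)]
tube_blue [('[ 0.3736 -0.1893  0.0283]', 0.39)]
```

View pics/w6.png

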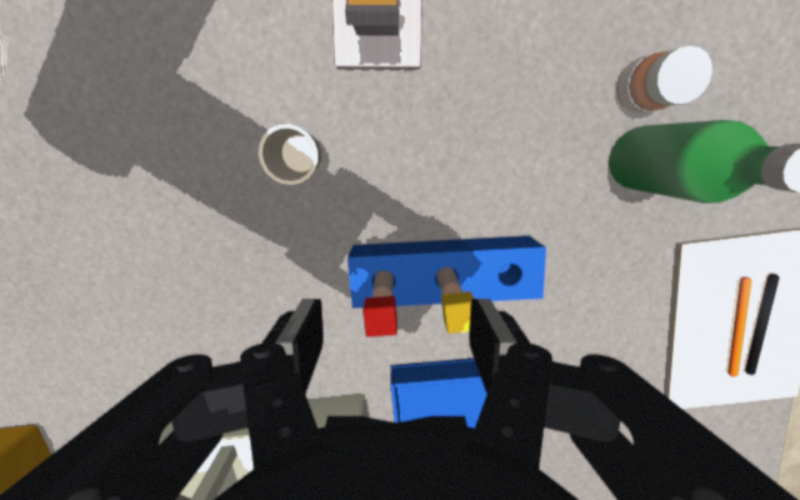

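```bash
python3 - <<'E'
from h import *
d=dict(np.load('d6.npz'))
r=lambda u,z:ray(d,np.array(u)/1.25,z)
F=[r(u,.05) for u in [(352,307),(544,298),(533,237),(350,246)]]
for p in F: print(p)
print('yaw',[np.degrees(np.arctan2(*(b-a)[1::-1])) for a,b in [(F[0],F[1]),(F[3],F[2])]])
print('well3',r((511,274),.05))
for n,u in dict(redcap=(380,317),yelcap=(457,313)).items(): print(n,r(u,.14),r(u,.128))
im=d['img'][225:280,285:385]
cv2.imwrite('pics/v6.png',cv2.resize(im,None,fx=6,fy=6,interpolation=2)[:,:,::-1])
E
```

```text
[ 0.4132 -0.351   0.05  ]
[ 0.6138 -0.3668  0.05  ]
[ 0.6042 -0.2993  0.05  ]
[ 0.4219 -0.2849  0.05  ]
yaw [np.float64(-4.506152018857534), np.float64(-4.493596862179234)]
well3 [ 0.5807 -0.3356  0.05  ]
redcap [ 0.4506 -0.3224  0.14  ] [ 0.4493 -0.3282  0.128 ]
yelcap [ 0.5115 -0.3268  0.14  ] [ 0.5129 -0.3328  0.128 ]
```

View pics/v6.png

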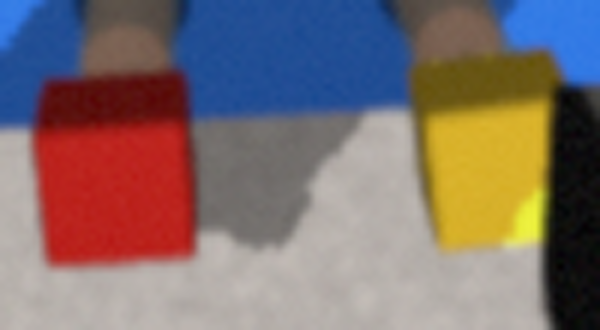

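move_arm(increments=[[0.055,-0.0063,-0.0217,-0.031,0.95],[0.055,-0.0063,-0.0217,-0.031,0.95],[0.055,-0.0063,-0.0217,-0.031,0.95],[0.055,0,0,-0.032,0],[0.055,0,0,-0.031,0]], newtons=30)

```text
time_s: 10.47
eef_pos: [0.4515, -0.3252, 0.1046]
ee_rot: [-2.307, -2.132, 0.0]
ft_force: [0.4, -0.4, 0.3]
gripper_width: 0.642
grip_force: 0.0
```

move_arm(increments=[[0.055,0,0,0,0],[0.055,0,0,0,0]])

```text
time_s: 10.63
eef_pos: [0.4518, -0.3242, 0.1061]
ee_rot: [-2.304, -2.132, -0.0]
ft_force: [0.1, -0.9, 0.5]
gripper_width: 0.648
grip_force: 0.0
```

```bash
python3 - <<'E'
from h import *
s=st()
d=shot('wrist'); cv2.imwrite('pics/v7.png',d['img'][150:400,150:490][:,:,::-1])
E
```

```text
t 10.6333 tcp [ 0.4518 -0.3242  0.1061] yaw(y axis)deg -4.4528837821008525 zz -0.9999975944481931 w 0.6476590182893478 gf 0.0 F [ 0.1419 -0.8656  0.4842] j6 -0.7554865974992884
```

View pics/v7.png

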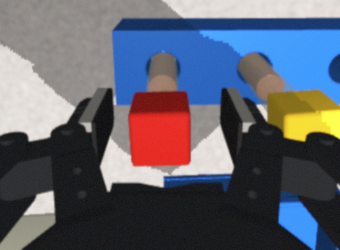

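move_arm(increments=[[0.0,0,0,0,0],[0.0,0,0,0,0],[0.0,0,0,0,0],[0.0,0,0,0,0],[0.0,0,0,0.005,0]], newtons=30)

```text
time_s: 11.1
eef_pos: [0.4517, -0.325, 0.1119]
ee_rot: [2.307, 2.132, -0.0]
ft_force: [-0.3, 0.3, -0.1]
gripper_width: 0.301
grip_force: 30.5
```

move_arm(increments=[[0.0,0,0,0.02,0],[0.0,0,0,0.03,0],[0.0,0,0,0.03,0],[0.0,0,0,0.03,0],[0.0,0,0,0,0]])

```text
time_s: 11.52
eef_pos: [0.4532, -0.3264, 0.2281]
ee_rot: [2.299, 2.125, 0.0]
ft_force: [-0.1, -0.5, -0.4]
gripper_width: 0.299
grip_force: 30.6
```

```bash
python3 - <<'E'
from h import *
s=st()
d=shot('side')
u=pix(d,s['eef_pos']).astype(int)
find('side',d,['tube_red','vblock','cradle'])
cv2.imwrite('pics/v8.png',cv2.resize(d['img'][u[1]-60:u[1]+60,u[0]-60:u[0]+60],None,fx=3,fy=3)[:,:,::-1])
E
```

```text
t 11.5167 tcp [ 0.4532 -0.3264  0.2281] yaw(y axis)deg -4.502096581706898 zz -0.9999385937810041 w 0.2991935457184904 gf 30.58302640914917 F [-0.0678 -0.5389 -0.3571] j6 -0.7554080239443537
tube_red [('[ 0.4472 -0.3355  0.1955]', 0.79)]
vblock [('[ 0.4647 -0.0872  0.0167]', 0.88)]
cradle [('[0.5505 0.2032 0.0331]', 0.47)]
```

View pics/v8.png

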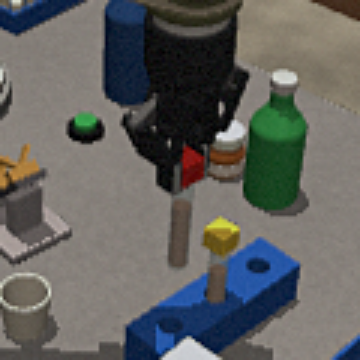

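move_arm(increments=[[0.0,0.0038,0.035,0,-0.35],[0.0,0.0038,0.035,0,-0.35],[0.0,0.0038,0.035,0,-0.35],[0.0,0.0038,0.035,0,-0.35],[0.0,0.0038,0.035,0,-0.35]])

```text
time_s: 12.13
eef_pos: [0.4701, -0.1481, 0.2202]
ee_rot: [-2.339, -2.094, 0.001]
ft_force: [1.9, -0.2, -0.8]
gripper_width: 0.301
grip_force: 30.5
```

move_arm(increments=[[0.0,0.0038,0.035,0,-0.35],[0.0,0.0038,0.035,0,-0.35],[0.0,0.004,0.035,0,-0.35],[0.0,0,0.0282,0,0],[0.0,0,0,0,0]])

```text
time_s: 12.55
eef_pos: [0.4815, -0.0126, 0.2203]
ee_rot: [-2.352, -2.078, 0.001]
ft_force: [-1.0, -0.3, -0.4]
gripper_width: 0.299
grip_force: 30.5
```

```bash
cat >> h.py <<'E'
def brass():
    d=shot('side'); hsv=cv2.cvtColor(d['img'],cv2.COLOR_RGB2HSV)
    m=cv2.inRange(hsv,(12,140,60),(25,255,255)); m[:200]=0;m[260:]=0;m[:,:265]=0;m[:,345:]=0
    v,u=np.nonzero(m); print('brass px',u.mean(),v.mean(),len(u)); return d
E
python3 - <<'E'
from h import *
s=st(); d=brass()
find('side',d,['tube_red','vblock','cradle'])
E
```

```text
t 12.55 tcp [ 0.4815 -0.0126  0.2203] yaw(y axis)deg -7.076813263602106 zz -0.9999957504166745 w 0.29942818748750666 gf 30.54232656955719 F [-0.9782 -0.3408 -0.3505] j6 -0.14747875881112457
brass px 300.4957264957265 220.04273504273505 117
tube_red [('[0.5424 0.2163 0.041 ]', 0.64)]
vblock [('[ 0.4666 -0.0845  0.0201]', 0.88)]
cradle [('[ 0.4693 -0.0665  0.0834]', 0.68)]
```

move_arm(increments=[[0.0,0.001,-0.0026,-0.03,0],[0.0,0.001,-0.002,-0.025,0],[0.0,0,0,-0.01,0],[0.0,0,0,0,0]])

```text
time_s: 13.08
eef_pos: [0.4837, -0.022, 0.1547]
ee_rot: [-2.359, -2.071, 0.002]
ft_force: [-0.5, -0.1, -0.4]
gripper_width: 0.299
grip_force: 29.7
```

move_arm(increments=[[0.0,0,0,-0.003,0],[0.0,0,0,-0.003,0]], newtons=22)

```text
time_s: 13.25
eef_pos: [0.4845, -0.0217, 0.1517]
ee_rot: [2.359, 2.074, 0.001]
ft_force: [-2.2, 4.3, 9.6]
gripper_width: 0.301
grip_force: 31.3
```

move_arm(increments=[[0.0,-0.001,-0.0085,0.0,0],[0.0,-0.0013,-0.0095,-0.0025,0],[0.0,-0.0012,-0.0095,-0.003,0],[0.0,0,0,0,0]], newtons=20)

```text
time_s: 13.58
eef_pos: [0.4804, -0.0506, 0.1445]
ee_rot: [-2.36, -2.073, 0.001]
ft_force: [-1.3, 1.5, -0.9]
gripper_width: 0.297
grip_force: 30.2
```

```bash
python3 - <<'E'
from h import *
s=st(); d=brass()
find('side',d,['tube_red','vblock'])
E
```

```text
t 13.5833 tcp [ 0.4804 -0.0506  0.1445] yaw(y axis)deg -7.4260699131327 zz -0.9999998040600984 w 0.296801204142609 gf 30.219528079032898 F [-1.3047  1.4684 -0.8696] j6 -0.21810302859855182
brass px 300.5081967213115 219.87704918032787 122
tube_red [('[ 0.4761 -0.0423  0.1294]', 0.71)]
vblock [('[ 0.4667 -0.0845  0.0171]', 0.78)]
```

move_arm(increments=[[0.0,-0.0012,-0.0085,-0.0065,0],[0.0,-0.0012,-0.0085,-0.0065,0],[0.0,-0.0011,-0.0085,-0.0065,0],[0.0,-0.0011,-0.0085,-0.006,0],[0.0,-0.001,-0.007,-0.006,0]])

```text
time_s: 14.15
eef_pos: [0.4751, -0.0908, 0.1132]
ee_rot: [2.358, 2.075, 0.0]
ft_force: [-1.5, 1.3, 4.2]
gripper_width: 0.297
grip_force: 33.4
```

move_arm(increments=[[0.0,0,0,-0.002,0],[0.0,0,0,0,0]])

```text
time_s: 14.32
eef_pos: [0.4751, -0.0916, 0.1115]
ee_rot: [2.357, 2.074, -0.003]
ft_force: [-3.6, -6.8, 8.3]
gripper_width: 0.294
grip_force: 34.2
```

```bash
python3 - <<'E'
from h import *
s=st(); d=brass()
find('side',d,['tube_red','vblock','red_mid'])
E
```

```text
t 14.3167 tcp [ 0.4751 -0.0916  0.1115] yaw(y axis)deg -7.311789585736594 zz -0.9999964521968594 w 0.29418544261875823 gf 34.15553569793701 F [-3.5685 -6.8073  8.2579] j6 -0.3026244849422392
brass px 299.5257731958763 221.03092783505156 97
tube_red [('[ 0.4748 -0.0945  0.1343]', 0.43)]
vblock [('[ 0.4656 -0.0849  0.0144]', 0.76)]
red_mid [('[ 0.473  -0.094   0.1345]', 0.41)]
```

move_arm(increments=[[0.055,0,0,0,0],[0.055,0,0,0,0],[0.055,0,0,0,0],[0.055,0,0,0.03,0],[0.055,0,0,0.04,0]])

```text
time_s: 14.93
eef_pos: [0.4737, -0.0892, 0.1796]
ee_rot: [-2.354, -2.071, 0.004]
ft_force: [-0.3, 0.2, 0.9]
gripper_width: 0.643
grip_force: 0.0
```

move_arm(increments=[[0.055,0.02,-0.01,0.03,0],[0.055,0.02,-0.01,0,0],[0.055,0,0,0,0],[0.055,0,0,0,0]])

```text
time_s: 15.27
eef_pos: [0.5152, -0.1099, 0.2106]
ee_rot: [-2.358, -2.074, 0.001]
ft_force: [-0.2, 0.1, -0.6]
gripper_width: 0.644
grip_force: 0.0
```

```bash
python3 - <<'E'
from h import *
s=st(); d=brass()
find('side',d,['tube_red','vblock'])
d=shot('wrist')
o=find('wrist',d,['tube_red','vblock','cradle'])
O=np.array([.480,-.0475,.084]);A=cradle_axes(np.radians(-97.3))
print('tube in cradle',A.T@(o['tube_red'][0][0]-O))
u=pix(d,O);print(u)
for x in (-53,0,53,77): print(x,pix(d,O+A[:,0]*x/1000))
im=d['img'];hsv=cv2.cvtColor(im,cv2.COLOR_RGB2HSV);m=cv2.inRange(hsv,(0,150,60),(6,255,255))
v,uu=np.nonzero(m);print('red px',uu.mean(),v.mean(),len(uu)); print('pred cap',pix(d,O+A[:,0]*.065))
x0,y0=int(max(0,u[0]-110)),int(max(0,u[1]-100)); print(x0,y0)
cv2.imwrite('pics/v9.png',cv2.resize(im[y0:y0+190,x0:x0+220],None,fx=3,fy=3,interpolation=2)[:,:,::-1])
E
```

```text
t 15.2667 tcp [ 0.5152 -0.1099  0.2106] yaw(y axis)deg -7.32427256016772 zz -0.999999480002835 w 0.6437950602088759 gf 0.0 F [-0.2385  0.1147 -0.6243] j6 -0.30501622453803723
brass px 299.95412844036696 220.5137614678899 109
tube_red [('[ 0.4739 -0.09    0.1322]', 0.46)]
vblock [('[ 0.466  -0.0877  0.0151]', 0.74)]
tube_red [('[ 0.4795 -0.074   0.1258]', 0.62)]
vblock [('[ 0.4988 -0.0427  0.015 ]', 0.97)]
cradle [('[ 0.4953 -0.0573  0.0616]', 0.87)]
tube in cradle [0.0481 0.0029 0.0109]
[268.567  128.8224]
-53 [272.9348  87.7711]
0 [268.567  128.8224]
53 [263.2465 178.8282]
77 [260.4356 205.2468]
red px 260.80348759222 191.96981891348088 1491
pred cap [261.8766 191.7031]
158 28
```

move_arm(increments=[[0.05,-0.0115,0.023,0,0],[0.05,-0.0115,0.023,0,0],[0.05,-0.0113,0.0233,0,0],[0.05,0,0,0,0],[0.05,0,0,-0.03,0]])

```text
time_s: 16.03
eef_pos: [0.4829, -0.0405, 0.1855]
ee_rot: [2.35, 2.072, 0.008]
ft_force: [1.6, -0.7, 0.1]
gripper_width: 0.586
grip_force: 0.0
```

move_arm(increments=[[0.05,0,0,-0.035,0],[0.05,0,0,-0.035,0],[0.05,0,0,-0.025,0],[0.05,0,0,0,0],[0.05,0,0,0,0]])

```text
time_s: 16.45
eef_pos: [0.4807, -0.0408, 0.0863]
ee_rot: [-2.358, -2.074, 0.001]
ft_force: [-0.6, -0.0, 1.1]
gripper_width: 0.581
grip_force: 0.0
```

move_arm(increments=[[0.05,0,0,-0.01,0],[0.05,0,0,-0.01,0],[0.05,0,0,0,0],[0.0,0,0,0,0],[0.0,0,0,0,0]], newtons=25)

```text
time_s: 16.87
eef_pos: [0.4811, -0.0407, 0.0668]
ee_rot: [2.358, 2.075, 0.001]
ft_force: [0.7, -0.7, -0.1]
gripper_width: 0.316
grip_force: 0.0
```

move_arm(increments=[[0.0,0,0,0,0],[0.0,0,0,0,0],[0.0,0,0,0,0]])

```text
time_s: 17.12
eef_pos: [0.4811, -0.0407, 0.0669]
ee_rot: [2.358, 2.074, 0.001]
ft_force: [-1.8, -0.3, 6.3]
gripper_width: 0.227
grip_force: 24.5
```

move_arm(increments=[[0.0,0,0,0.01,0],[0.0,0,0,0.03,0],[0.0,0,0,0.035,0],[0.0,0,0,0.035,0],[0.0,0.005,0.01,0.015,0]])

```text
time_s: 17.53
eef_pos: [0.4868, -0.0317, 0.1962]
ee_rot: [2.356, 2.07, 0.005]
ft_force: [0.2, -0.4, -0.6]
gripper_width: 0.224
grip_force: 24.7
```

move_arm(increments=[[0.0,0.012,0.034,0,-6],[0.0,0.012,0.034,0,-6],[0.0,0.012,0.034,0,-6],[0.0,0.012,0.034,0,-6],[0.0,0.012,0.034,0,-6.2]])

```text
time_s: 17.95
eef_pos: [0.546, 0.1412, 0.192]
ee_rot: [2.821, 1.382, 0.001]
ft_force: [1.5, -0.3, -1.0]
gripper_width: 0.227
grip_force: 24.7
```

move_arm(increments=[[0.0,0.012,0.034,0,0],[0.0,0.012,0.034,0,0],[0.0,0.008,0.022,0,0],[0.0,0,0,0,0],[0.0,0,0,0,0]])

```text
time_s: 18.37
eef_pos: [0.5776, 0.2302, 0.1913]
ee_rot: [-2.817, -1.391, 0.001]
ft_force: [0.2, 0.9, -1.5]
gripper_width: 0.223
grip_force: 24.7
```

```bash
python3 - <<'E'
from h import *
s=st(); d=shot('wrist')
im=d['img'];hsv=cv2.cvtColor(im,cv2.COLOR_RGB2HSV)
def blob(lo,hi):
    n,l,S,C=cv2.connectedComponentsWithStats(cv2.inRange(hsv,lo,hi)); 
    print([(S[i,4],C[i].round(1).tolist()) for i in range(1,n) if S[i,4]>15])
blob((0,150,80),(6,255,255))
P=np.array(s['eef_pos'])+[0,0,.010]   # tube axis at grip (est.)
h=np.array([np.cos(np.radians(-127.5)),np.sin(np.radians(-127.5)),0]);
for a in (0,20,45,60): print(a,'cap px',pix(d,P+.075*(h*np.cos(np.radians(a))+[0,0,np.sin(np.radians(a))])))
o=find('wrist',d,['tube_red','zero_mark','reader']); c=o['tube_red'][0][0]; print(c-P, np.degrees(np.arctan2(c[2]-P[2],(c-P)@h)))
s2=shot('side'); find('side',s2,['tube_red','vblock'])
E
```

```text
t 18.3667 tcp [0.5776 0.2302 0.1913] yaw(y axis)deg -37.41934341880733 zz -0.9999999229825364 w 0.22305521169663312 gf 24.658744633197784 F [ 0.1821  0.9054 -1.4942] j6 0.8443046004386481
[(np.int32(60), [316.0, 95.5])]
0 cap px [314.8394 379.174 ]
20 cap px [314.4871 417.6507]
45 cap px [313.8888 454.2574]
60 cap px [313.4657 460.1121]
tube_red [('[0.5805 0.2307 0.2175]', 0.73)]
zero_mark [('[0.5863 0.2495 0.0398]', 0.71)]
reader [('[0.6067 0.2601 0.0353]', 0.87)]
[0.0029 0.0004 0.0162] 97.30283114788735
tube_red []
vblock [('[ 0.4664 -0.084   0.0181]', 0.94)]
```

move_arm(increments=[[0.0,0,0,-0.035,0],[0.0,0,0,-0.035,0],[0.0,0,0,-0.025,0],[0.0,0,0,-0.01,0],[0.0,0,0,0,0]], newtons=20)

```text
time_s: 19.13
eef_pos: [0.5769, 0.2289, 0.0843]
ee_rot: [-2.817, -1.388, 0.006]
ft_force: [0.3, 0.5, 0.3]
gripper_width: 0.223
grip_force: 24.7
```

move_arm(increments=[[0.0,0,0,-0.005,0],[0.0,0,0,-0.005,0],[0.0,0,0,0,0]])

```text
time_s: 19.38
eef_pos: [0.5784, 0.23, 0.0772]
ee_rot: [-2.818, -1.389, -0.004]
ft_force: [-0.0, 2.5, 0.4]
gripper_width: 0.229
grip_force: 24.8
```

move_arm(increments=[[0.0,0,0,-0.005,0],[0.0,0,0,-0.005,0],[0.0,0,0,0,0]])

```text
time_s: 19.63
eef_pos: [0.578, 0.2303, 0.0669]
ee_rot: [-2.817, -1.389, -0.003]
ft_force: [-0.7, 6.4, 0.3]
gripper_width: 0.225
grip_force: 24.6
```

```bash
cat >> h.py <<'E'
def zero(d,c=(.572,.2211),idx=13.55):
    hsv=cv2.cvtColor(d['img'],cv2.COLOR_RGB2HSV)
    n,l,S,C=cv2.connectedComponentsWithStats(cv2.inRange(hsv,(0,130,70),(7,255,255)))
    for i in range(1,n):
        if S[i,4]>12:
            p=ray(d,C[i],.036); v=p[:2]-c
            print('red blob',S[i,4],C[i].round(1),p[:2],'r',round(float(np.hypot(*v)),4),'reading',np.degrees(np.arctan2(v[1],v[0]))-idx)
E
python3 - <<'E'
from h import *
s=st(); d=shot('wrist'); zero(d)
print(np.array(get_state()['ft_force']))
d=shot('scene'); zero(d); find('scene',d,['tube_red'])
E
```

```text
t 19.6333 tcp [0.578  0.2303 0.0669] yaw(y axis)deg -37.5083841578756 zz -0.9999973910295338 w 0.22455360158913487 gf 24.567220509052277 F [-0.745   6.3583  0.3278] j6 0.8444622066743384
red blob 252 [314.9  82.2] [0.6309 0.2993] r 0.0979 reading 39.44137402169716
[-0.5713  5.6051  0.6518]
red blob 46 [366.3 173.9] [0.4406 0.2021] r 0.1328 reading -185.3179076105563
tube_red [('[0.5553 0.19   0.1142]', 0.58)]
```

move_arm(increments=[[0.0,0,0,0.01,0],[0.0,0,0,0.012,0],[0.0,-0.006,-0.0075,0,0],[0.0,0,0,0,0]])

```text
time_s: 20.12
eef_pos: [0.5721, 0.2211, 0.0903]
ee_rot: [2.817, 1.388, 0.003]
ft_force: [-0.4, -0.2, -0.4]
gripper_width: 0.224
grip_force: 24.3
```

move_arm(increments=[[0.0,0,0,-0.006,0],[0.0,0,0,-0.005,0],[0.0,0,0,0,0]])

```text
time_s: 20.37
eef_pos: [0.5713, 0.2218, 0.0758]
ee_rot: [-2.817, -1.389, 0.004]
ft_force: [-0.6, 0.2, -1.3]
gripper_width: 0.223
grip_force: 24.3
```

move_arm(increments=[[0.0,0,0,-0.005,0],[0.0,0,0,0,0]])

```text
time_s: 20.53
eef_pos: [0.5715, 0.2224, 0.0716]
ee_rot: [-2.817, -1.389, 0.001]
ft_force: [-1.2, 2.7, 1.2]
gripper_width: 0.226
grip_force: 24.6
```

move_arm(increments=[[0.0,0,0,-0.004,0],[0.0,0,0,0,0]])

```text
time_s: 20.7
eef_pos: [0.5714, 0.2221, 0.0683]
ee_rot: [-2.817, -1.389, 0.002]
ft_force: [-4.1, 0.4, 5.3]
gripper_width: 0.227
grip_force: 24.6
```

```bash
cat >> h.py <<'E'
def cap3(lo,hi,zr=(.03,.3)):
    # cap blob triangulated scene+side; prints 3D
    R_=[]
    for c in ('scene','side'):
        d=shot(c); hsv=cv2.cvtColor(d['img'],cv2.COLOR_RGB2HSV)
        n,l,S,C=cv2.connectedComponentsWithStats(cv2.inRange(hsv,lo,hi))
        R_.append([(S[i,4],C[i].round(1),ray(d,C[i],.1)[:2]) for i in range(1,n) if S[i,4]>12]); print(c,R_[-1])
E
python3 - <<'E'
from h import *
st(); zero(shot('wrist')); cap3((0,130,70),(7,255,255))
d=shot('scene'); find('scene',d,['tube_red'])
E
```

```text
t 20.7 tcp [0.5714 0.2221 0.0683] yaw(y axis)deg -37.499970552242054 zz -0.9999994216832198 w 0.2266996476953669 gf 24.58865314722061 F [-4.1365  0.3761  5.2578] j6 0.8341905715882307
red blob 266 [315.   61.5] [0.6308 0.2994] r 0.0979 reading 39.54213199183393
scene [(np.int32(44), array([363.4, 172.8]), array([0.5084, 0.1774]))]
side [(np.int32(48), array([270.2, 176.6]), array([0.5573, 0.2073]))]
tube_red [('[0.5472 0.1825 0.1107]', 0.64)]
```

move_arm(increments=[[0.0,0,0,-0.003,0],[0.0,0,0,-0.003,0],[0.0,0,0,0,0]])

```text
time_s: 21.2
eef_pos: [0.572, 0.2224, 0.0621]
ee_rot: [-2.817, -1.389, -0.002]
ft_force: [0.2, 4.6, 1.0]
gripper_width: 0.226
grip_force: 23.9
```

move_arm(increments=[[0.0,0,0,-0.003,0],[0.0,0,0,-0.003,0],[0.0,0,0,0,0]])

```text
time_s: 21.45
eef_pos: [0.5717, 0.2221, 0.0559]
ee_rot: [-2.817, -1.389, 0.001]
ft_force: [-2.9, 4.0, 2.2]
gripper_width: 0.23
grip_force: 23.8
```

```bash
python3 - <<'E'
from h import *
st(); zero(shot('wrist')); cap3((0,130,70),(7,255,255))
d=shot('scene'); find('scene',d,['tube_red'])
E
```

```text
t 21.45 tcp [0.5717 0.2221 0.0559] yaw(y axis)deg -37.51844476964773 zz -0.9999998583935096 w 0.22982237951828582 gf 23.84711354970932 F [-2.8841  4.0444  2.2138] j6 0.834295080549105
red blob 317 [314.7  57.3] [0.631  0.2995] r 0.0981 reading 39.47689554556784
scene [(np.int32(47), array([360.7, 177.3]), array([0.5351, 0.1637]))]
side [(np.int32(51), array([270.9, 183.9]), array([0.5266, 0.1642]))]
tube_red [('[0.5467 0.1771 0.086 ]', 0.66)]
```

move_arm(increments=[[0.0,0,0,-0.0025,0],[0.0,0,0,-0.0025,0],[0.0,0,0,0,0]])

```text
time_s: 21.95
eef_pos: [0.5715, 0.2217, 0.0511]
ee_rot: [-2.818, -1.389, 0.002]
ft_force: [-4.6, 2.4, 4.2]
gripper_width: 0.222
grip_force: 24.1
```

```bash
python3 - <<'E'
from h import *
st(); cap3((0,130,70),(7,255,255))
E
```

```text
t 21.95 tcp [0.5715 0.2217 0.0511] yaw(y axis)deg -37.51905700978086 zz -0.9999994951563359 w 0.2221647342804473 gf 24.080482721328735 F [-4.6008  2.4446  4.2426] j6 0.8342776270344847
scene [(np.int32(47), array([359.6, 179.6]), array([0.5487, 0.1578]))]
side [(np.int32(53), array([271.4, 186.8]), array([0.5151, 0.1472]))]
```

move_arm(increments=[[0.0,0,0,-0.0025,0],[0.0,0,0,0,0],[0.0,0,0,0,0]])

```text
time_s: 22.3
eef_pos: [0.5717, 0.2218, 0.0489]
ee_rot: [-2.818, -1.389, 0.001]
ft_force: [-4.9, 1.7, 2.3]
gripper_width: 0.224
grip_force: 24.1
```

```bash
python3 - <<'E'
from h import *
st(); cap3((0,130,70),(7,255,255))
E
```

```text
t 22.3 tcp [0.5717 0.2218 0.0489] yaw(y axis)deg -37.52242918830546 zz -0.9999998962445988 w 0.22372034830855506 gf 24.10508841276169 F [-4.9242  1.7099  2.3337] j6 0.8342754340954193
scene [(np.int32(49), array([359.2, 180.6]), array([0.5544, 0.1558]))]
side [(np.int32(55), array([271.5, 188.4]), array([0.5088, 0.1384]))]
```

move_arm(increments=[[0.045,0,0,0,0],[0.045,0,0,0,0],[0.045,0,0,0,0],[0.045,0,0,0.02,0],[0.045,0,0,0.035,0]])

```text
time_s: 22.82
eef_pos: [0.5702, 0.2212, 0.1009]
ee_rot: [-2.817, -1.388, 0.011]
ft_force: [0.0, -0.6, 0.2]
gripper_width: 0.531
grip_force: 0.0
```

move_arm(increments=[[0.055,-0.01,-0.01,0.04,0],[0.055,-0.02,-0.02,0.04,0],[0.055,-0.02,-0.02,0.04,0],[0.055,-0.02,-0.02,0.04,0],[0.055,0,0,0,0]])

```text
time_s: 23.23
eef_pos: [0.5114, 0.1592, 0.2523]
ee_rot: [2.814, 1.385, 0.016]
ft_force: [1.6, 0.1, 1.6]
gripper_width: 0.642
grip_force: 0.0
```

```bash
python3 - <<'E'
from h import *
st(); d=shot('wrist','w10'); np.savez('d10.npz',**d); zero(d)
hsv=cv2.cvtColor(d['img'],cv2.COLOR_RGB2HSV)
n,l,S,C=cv2.connectedComponentsWithStats(cv2.inRange(hsv,(0,130,70),(7,255,255)))
g=np.array([.572,.2211]);x=np.array([np.cos(np.radians(53)),np.sin(np.radians(53))]);y=np.array([-x[1],x[0]])
for i in range(1,n):
    if S[i,4]>60:
        p=ray(d,C[i],.072)[:2]-g; print('as cap: along',p@x,'across',p@y,'bbox',S[i,:4])
find('wrist',d,['tube_red'])
cap3((0,130,70),(7,255,255)); brass()
E
```

```text
t 23.2333 tcp [0.5114 0.1592 0.2523] yaw(y axis)deg -37.6101881415213 zz -0.9999362517431217 w 0.6424739328435074 gf 0.0 F [1.568  0.0688 1.6107] j6 0.7400264756135195
red blob 32 [322.5   7.1] [0.6297 0.2979] r 0.0961 reading 39.51040126127192
red blob 546 [322.5 169.8] [0.5228 0.1576] r 0.0804 reading -141.32111190233354
as cap: along -0.07407372201138904 across 0.0020400765865526975 bbox [310 159  26  23]
tube_red [('[0.7482 0.0482 0.1056]', 0.24)]
scene [(np.int32(38), array([359.1, 183. ]), array([0.5684, 0.1538]))]
side [(np.int32(46), array([271.2, 191.7]), array([0.4945, 0.122 ]))]
brass px 300.528 219.72 125
```

```bash
cat >> h.py <<'E'
def tri(obs):
    A=np.zeros((3,3));b=np.zeros(3)
    for d,uv in obs:
        v=d['W'][:3,:3]@np.linalg.inv(d['K'])@np.r_[uv,1]; v/=np.linalg.norm(v); M=np.eye(3)-np.outer(v,v); A+=M; b+=M@d['W'][:3,3]
    return np.linalg.solve(A,b)
E
python3 - <<'E'
from h import *
w=dict(np.load('d10.npz')); s=shot('side'); c=shot('scene')
W=(w,(322.5,169.8));S=(s,(271.2,191.7));C=(c,(359.1,183.0))
for o in ([W,S],[W,C],[S,C],[W,S,C]): print(tri(o))
for z in (.05,.06,.07,.08):
    p=ray(w,(322.5,169.8),z); print(z,pix(s,p),pix(c,p))
E
python3 -c "
import cv2;im=cv2.imread('pics/w10.png');cv2.imwrite('pics/v10.png',cv2.resize(im[0:250,200:460],None,fx=2.3,fy=2.3,interpolation=2))"
```

```text
[0.5245 0.1629 0.066 ]
[0.5248 0.1613 0.061 ]
[0.5253 0.1626 0.0638]
[0.5252 0.1623 0.0639]
0.05 [272.2351 195.4654] [358.5855 184.9345]
0.06 [271.9313 193.084 ] [359.1567 183.1987]
0.07 [271.6256 190.6877] [359.7329 181.4478]
0.08 [271.3181 188.2766] [360.3141 179.6817]
```

View pics/v10.png

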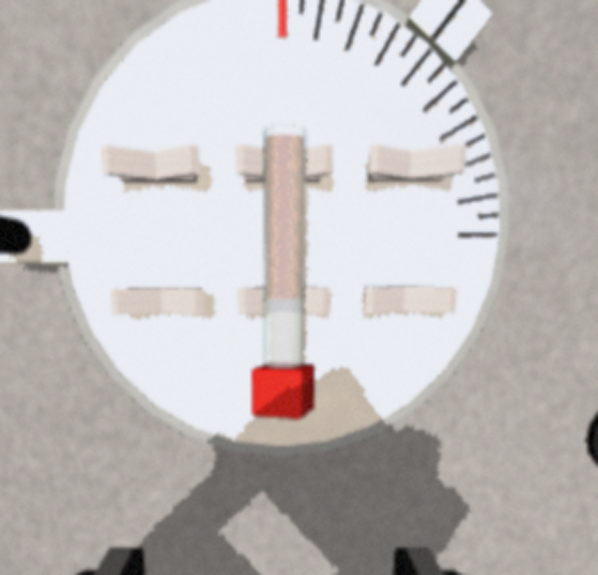

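```bash
python3 - <<'E'
from h import *
w=dict(np.load('d10.npz'))
g=np.array([.572,.2211]);x=np.array([np.cos(np.radians(53)),np.sin(np.radians(53))])
px=lambda u,v:(u/2.3+200,v/2.3)
f=lambda u,v,z:(ray(w,px(u,v),z)[:2]-g)@x
print('rest tops far/near edges', f(250,148,.066),f(250,180,.066),f(250,286,.066),f(250,316,.066))
for n,(zf,zj,ze) in dict(flat=(.073,.077,.077),tip12=(.09,.064,.059)).items():
    print(n,'foot',f(284,126,zf),'junction',f(283,367,zj),'capend',f(283,408,ze),f(283,418,ze))
E
```

```text
rest tops far/near edges 0.03484782878332499 0.02148054358483249 -0.02511224148491863 -0.038985716861913995
flat foot 0.042424735343347265 junction -0.061973057447403675 capend -0.08158382618632486 -0.0864642027182799
tip12 foot 0.03928715612297451 junction -0.06379221661718 capend -0.08520768402916665 -0.09036305864233535
```

move_arm(increments=[[0.055,0,-0.037,0,6.8],[0.055,0,-0.037,0,6.8],[0.055,0,-0.037,0,6.8],[0.055,0,-0.037,0,6.8],[0.055,0,-0.037,0,6.8]])

```text
time_s: 24.0
eef_pos: [0.5111, -0.0176, 0.2443]
ee_rot: [-2.308, -2.13, 0.001]
ft_force: [0.8, -0.4, -0.1]
gripper_width: 0.643
grip_force: 0.0
```

move_arm(increments=[[0.055,0,-0.038,0,0],[0.055,0,-0.038,0,0],[0.055,0,-0.038,0,0],[0.055,0,-0.038,0,0],[0.055,0,-0.038,-0.01,0]])

```text
time_s: 24.42
eef_pos: [0.5116, -0.2083, 0.2358]
ee_rot: [2.313, 2.123, 0.001]
ft_force: [1.3, -0.9, 0.2]
gripper_width: 0.64
grip_force: 0.0
```

move_arm(increments=[[0.055,0,-0.038,-0.01,0],[0.055,0,-0.036,-0.01,0],[0.055,0,0,0,0],[0.055,0,0,0,0]])

```text
time_s: 24.75
eef_pos: [0.5108, -0.2814, 0.2132]
ee_rot: [-2.315, -2.119, 0.001]
ft_force: [-0.8, 0.5, 0.1]
gripper_width: 0.646
grip_force: 0.0
```

```bash
cat >> h.py <<'E'
def blobs(d,lo,hi,mn=30):
    hsv=cv2.cvtColor(d['img'],cv2.COLOR_RGB2HSV)
    n,l,S,C=cv2.connectedComponentsWithStats(cv2.inRange(hsv,lo,hi))
    return [(S[i,4],C[i].round(1),S[i,:4]) for i in range(1,n) if S[i,4]>mn]
YEL=((22,120,70),(33,255,255))
E
python3 - <<'E'
from h import *
st(); d=shot('wrist','w11')
for b in blobs(d,*YEL): print(b, ray(d,b[1],.14)[:2])
find('wrist',d,['tube_yellow']); s=brass(); find('side',s,['tube_yellow','vblock'])
E
```

```text
t 24.75 tcp [ 0.5108 -0.2814  0.2132] yaw(y axis)deg -5.0714157889364495 zz -0.9999946200550934 w 0.6463628654064766 gf 0.0 F [-0.8012  0.5019  0.147 ] j6 -0.6158136867345861
(np.int32(1157), array([325.1, 260.4]), array([309, 241,  33,  40], dtype=int32)) [ 0.5146 -0.3263]
tube_yellow [('[ 0.5128 -0.3244  0.1384]', 0.78)]
brass px 300.5528455284553 219.83739837398375 123
tube_yellow [('[ 0.507  -0.3386  0.1162]', 0.62)]
vblock [('[ 0.4689 -0.0855  0.0206]', 0.71)]
```

move_arm(increments=[[0.055,0.0015,-0.0245,0,1],[0.055,0.0015,-0.0245,0,1],[0.055,0,0,-0.035,0],[0.055,0,0,-0.035,0],[0.055,0,0,-0.025,0]])

```text
time_s: 25.42
eef_pos: [0.5139, -0.3282, 0.1179]
ee_rot: [-2.276, -2.163, 0.0]
ft_force: [-0.2, 0.1, -0.3]
gripper_width: 0.647
grip_force: 0.0
```

move_arm(increments=[[0.055,0,0,-0.012,0],[0.055,0,0,0,0],[0.055,0,0,0,0]])

```text
time_s: 25.67
eef_pos: [0.5149, -0.3292, 0.1094]
ee_rot: [2.276, 2.164, 0.0]
ft_force: [-0.1, -0.2, 0.8]
gripper_width: 0.648
grip_force: 0.0
```

```bash
python3 - <<'E'
from h import *
st(); d=shot('wrist','w12')
for b in blobs(d,*YEL): print(b, ray(d,b[1],.14)[:2])
for y in (-.32,-.33,-.34): print(y,pix(d,[.514,y,.14]))
E
```

```text
t 25.6667 tcp [ 0.5149 -0.3292  0.1094] yaw(y axis)deg -2.9017811169357546 zz -0.9999990274781113 w 0.6480577688235032 gf 0.0 F [-0.1166 -0.1651  0.7977] j6 -0.7097232313918996
(np.int32(4109), array([313.5, 274.8]), array([283, 238,  62,  74], dtype=int32)) [ 0.5148 -0.3262]
-0.32 [310.8978 261.7392]
-0.33 [312.199  282.6358]
-0.34 [313.4459 302.6606]
```

move_arm(increments=[[0.055,0,0,-0.003,0],[0.0,0,0,0,0],[0.0,0,0,0,0],[0.0,0,0,0,0],[0.0,0,0,0,0]], newtons=30)

```text
time_s: 26.13
eef_pos: [0.5144, -0.3295, 0.1059]
ee_rot: [2.277, 2.163, -0.0]
ft_force: [-1.3, -0.1, 4.5]
gripper_width: 0.299
grip_force: 30.9
```

move_arm(increments=[[0.0,0,0,0,0],[0.0,0,0,0.02,0],[0.0,0,0,0.035,0],[0.0,0,0,0.035,0],[0.0,0,0,0.024,0]])

```text
time_s: 26.55
eef_pos: [0.5146, -0.3296, 0.2222]
ee_rot: [2.276, 2.162, 0.0]
ft_force: [0.2, -0.2, -0.2]
gripper_width: 0.301
grip_force: 30.4
```

```bash
python3 - <<'E'
from h import *
st(); d=brass()
find('side',d,['tube_yellow','vblock','cradle'])
E
```

```text
t 26.55 tcp [ 0.5146 -0.3296  0.2222] yaw(y axis)deg -2.9456164130062255 zz -0.9999957105424235 w 0.30087053161556576 gf 30.377826690673828 F [ 0.1969 -0.1696 -0.2376] j6 -0.7097755697429556
brass px 300.68548387096774 219.78225806451613 124
tube_yellow [('[ 0.5072 -0.3356  0.1935]', 0.8)]
vblock [('[ 0.4642 -0.0848  0.0183]', 0.83)]
cradle [('[ 0.471  -0.0673  0.0858]', 0.49)]
```

move_arm(increments=[[0.0,-0.0034,0.0343,0,-0.5],[0.0,-0.0034,0.0343,0,-0.5],[0.0,-0.0034,0.0343,0,-0.5],[0.0,-0.0034,0.0343,0,-0.5],[0.0,-0.0034,0.0343,0,-0.5]])

```text
time_s: 27.17
eef_pos: [0.4962, -0.1559, 0.2173]
ee_rot: [-2.323, -2.11, 0.001]
ft_force: [1.3, -0.5, -0.4]
gripper_width: 0.305
grip_force: 30.4
```

move_arm(increments=[[0.0,-0.0034,0.0343,0,-0.5],[0.0,-0.0034,0.0343,0,-0.5],[0.0,-0.0034,0.0343,0,-0.5],[0.0,-0.0034,0.0343,0,-0.4],[0.0,0,0,0,0]])

```text
time_s: 27.58
eef_pos: [0.4821, -0.0158, 0.2177]
ee_rot: [-2.352, -2.077, 0.001]
ft_force: [0.2, 0.3, -1.0]
gripper_width: 0.299
grip_force: 30.4
```

```bash
python3 - <<'E'
from h import *
st(); d=brass()
find('side',d,['vblock','cradle'])
E
```

```text
t 27.5833 tcp [ 0.4821 -0.0158  0.2177] yaw(y axis)deg -7.114891894283281 zz -0.9999919668997395 w 0.29912485284857504 gf 30.393000841140747 F [ 0.1555  0.3169 -0.9706] j6 -0.15318749906913698
brass px 300.61344537815125 219.98319327731093 119
vblock [('[ 0.4663 -0.0831  0.0185]', 0.58)]
cradle [('[ 0.4686 -0.0692  0.0855]', 0.49)]
```

Same spot; repeat the same laying motion.

move_arm(increments=[[0.0,0.001,-0.003,-0.03,0],[0.0,0.001,-0.001,-0.025,0],[0.0,0,0,-0.008,0],[0.0,0,0,0,0]])

```text
time_s: 28.07
eef_pos: [0.4846, -0.0249, 0.1543]
ee_rot: [-2.357, -2.07, 0.004]
ft_force: [-1.3, 0.4, -0.7]
gripper_width: 0.302
grip_force: 30.7
```

move_arm(increments=[[0.0,0,0,-0.002,0],[0.0,0,0,-0.002,0]], newtons=22)

```text
time_s: 28.23
eef_pos: [0.4856, -0.0248, 0.1536]
ee_rot: [-2.359, -2.074, -0.0]
ft_force: [-5.8, 3.2, 9.1]
gripper_width: 0.297
grip_force: 32.7
```

move_arm(increments=[[0.0,-0.0025,-0.007,0.001,0],[0.0,-0.002,-0.009,-0.0025,0],[0.0,-0.0014,-0.009,-0.003,0],[0.0,0,0,0,0]], newtons=20)

```text
time_s: 28.57
eef_pos: [0.4802, -0.0513, 0.1488]
ee_rot: [2.359, 2.072, 0.001]
ft_force: [-1.6, 1.2, 2.7]
gripper_width: 0.3
grip_force: 32.1
```

move_arm(increments=[[0.0,0,0,0,0]])

```text
time_s: 28.65
eef_pos: [0.4802, -0.0506, 0.1487]
ee_rot: [2.359, 2.072, 0.001]
ft_force: [-0.0, 1.0, 0.7]
gripper_width: 0.302
grip_force: 31.9
```

```bash
python3 - <<'E'
from h import *
st(); d=brass()
find('side',d,['vblock','tube_yellow'])
E
```

```text
t 28.65 tcp [ 0.4802 -0.0506  0.1487] yaw(y axis)deg -7.404215627082585 zz -0.9999975361098002 w 0.3015507023611872 gf 31.890002489089966 F [-0.003   0.9572  0.6823] j6 -0.21850839372165695
brass px 300.5230769230769 219.13846153846154 130
vblock [('[ 0.4662 -0.0847  0.0138]', 0.68)]
tube_yellow [('[ 0.478  -0.0475  0.1342]', 0.61)]
```

move_arm(increments=[[0.0,-0.0012,-0.0085,-0.0075,0],[0.0,-0.0012,-0.0085,-0.0075,0],[0.0,-0.001,-0.0085,-0.007,0],[0.0,-0.001,-0.0085,-0.007,0],[0.0,-0.0008,-0.007,-0.0065,0]])

```text
time_s: 29.22
eef_pos: [0.4745, -0.0916, 0.1114]
ee_rot: [2.36, 2.074, 0.0]
ft_force: [-0.2, 0.9, 3.7]
gripper_width: 0.298
grip_force: 32.5
```

move_arm(increments=[[0.0,0,0,-0.002,0],[0.0,0,0,0,0]])

```text
time_s: 29.38
eef_pos: [0.4744, -0.0918, 0.1098]
ee_rot: [2.359, 2.074, -0.002]
ft_force: [-1.1, -4.0, 3.8]
gripper_width: 0.299
grip_force: 32.6
```

```bash
python3 - <<'E'
from h import *
st(); d=brass()
find('side',d,['vblock','tube_yellow'])
E
```

```text
t 29.3833 tcp [ 0.4744 -0.0918  0.1098] yaw(y axis)deg -7.382234615162144 zz -0.9999990229247242 w 0.2991094185905794 gf 32.58182644844055 F [-1.1065 -3.9808  3.8084] j6 -0.30382501872106543
brass px 302.7094594594595 217.26351351351352 148
vblock [('[ 0.4658 -0.0845  0.0119]', 0.76)]
tube_yellow [('[ 0.4785 -0.0975  0.1338]', 0.59)]
```

move_arm(increments=[[0.055,0,0,0,0],[0.055,0,0,0,0],[0.055,0,0,0,0],[0.055,0,0,0.03,0],[0.055,0,0,0.04,0]])

```text
time_s: 29.95
eef_pos: [0.473, -0.0897, 0.1784]
ee_rot: [-2.354, -2.07, 0.004]
ft_force: [0.4, 0.1, 0.2]
gripper_width: 0.644
grip_force: 0.0
```

move_arm(increments=[[0.055,0.02,-0.01,0.03,0],[0.055,0.02,-0.01,0,0],[0.055,0,0,0,0],[0.055,0,0,0,0]])

```text
time_s: 30.28
eef_pos: [0.5145, -0.1105, 0.2095]
ee_rot: [-2.358, -2.074, 0.001]
ft_force: [0.4, 0.1, -1.0]
gripper_width: 0.643
grip_force: 0.0
```

```bash
python3 - <<'E'
from h import *
s=st(); d=shot('wrist','w13')
O=np.array([.480,-.0475,.084]);A=cradle_axes(np.radians(-97.3))
print(blobs(d,*YEL),'pred cap',pix(d,O+A[:,0]*.065), 'prior red at its view was +(-1,0)')
o=find('wrist',d,['tube_yellow','vblock','cradle'])
print(A.T@(o['tube_yellow'][0][0]-O))
s=shot('side'); find('side',s,['vblock','tube_yellow'])
E
```

```text
t 30.2833 tcp [ 0.5145 -0.1105  0.2095] yaw(y axis)deg -7.344407045787113 zz -0.9999992506196298 w 0.6434236699924889 gf 0.0 F [ 0.3779  0.1012 -1.0431] j6 -0.30633109241850226
[(np.int32(1565), array([260.2, 191.2]), array([239, 170,  42,  43], dtype=int32))] pred cap [261.0886 190.6966] prior red at its view was +(-1,0)
tube_yellow [('[ 0.479  -0.0719  0.1214]', 0.76)]
vblock [('[ 0.4993 -0.0429  0.0132]', 0.94)]
cradle [('[ 0.4925 -0.0592  0.0649]', 0.66)]
[0.0437 0.0021 0.0092]
vblock [('[ 0.4665 -0.0856  0.0153]', 0.7)]
tube_yellow [('[ 0.472  -0.0913  0.1323]', 0.56)]
```

move_arm(increments=[[0.05,-0.0112,0.0233,0,0],[0.05,-0.0112,0.0233,0,0],[0.05,-0.0112,0.0233,0,0],[0.05,0,0,0,0],[0.05,0,0,-0.03,0]])

```text
time_s: 31.05
eef_pos: [0.483, -0.0405, 0.1844]
ee_rot: [2.351, 2.071, 0.008]
ft_force: [1.5, -1.6, 0.2]
gripper_width: 0.586
grip_force: 0.0
```

move_arm(increments=[[0.05,0,0,-0.035,0],[0.05,0,0,-0.035,0],[0.05,0,0,-0.023,0],[0.05,0,0,0,0],[0.05,0,0,0,0]])

```text
time_s: 31.47
eef_pos: [0.4809, -0.0408, 0.0872]
ee_rot: [-2.358, -2.074, 0.001]
ft_force: [-0.2, 0.1, -0.3]
gripper_width: 0.587
grip_force: 0.0
```

move_arm(increments=[[0.05,0,0,-0.01,0],[0.05,0,0,-0.01,0],[0.05,0,0,0,0],[0.0,0,0,0,0],[0.0,0,0,0,0]], newtons=25)

```text
time_s: 31.88
eef_pos: [0.4812, -0.0408, 0.0676]
ee_rot: [2.359, 2.074, 0.001]
ft_force: [-0.0, -0.1, -0.1]
gripper_width: 0.31
grip_force: 0.0
```

move_arm(increments=[[0.0,0,0,0,0],[0.0,0,0,0,0],[0.0,0,0,0,0]])

```text
time_s: 32.13
eef_pos: [0.4811, -0.0408, 0.0677]
ee_rot: [2.359, 2.074, 0.0]
ft_force: [-3.1, -0.2, 5.6]
gripper_width: 0.226
grip_force: 24.5
```

move_arm(increments=[[0.0,0,0,0.01,0],[0.0,0,0,0.03,0],[0.0,0,0,0.035,0],[0.0,0,0,0.035,0],[0.0,0,0.01,0.015,0]])

```text
time_s: 32.55
eef_pos: [0.4823, -0.0318, 0.1971]
ee_rot: [2.356, 2.069, 0.005]
ft_force: [0.7, -0.0, -0.2]
gripper_width: 0.228
grip_force: 24.7
```

move_arm(increments=[[0.0,0.005,0.034,0,-5.9],[0.0,0.005,0.034,0,-5.9],[0.0,0.005,0.034,0,-5.9],[0.0,0.005,0.034,0,-5.9],[0.0,0.005,0.034,0,-5.9]])

```text
time_s: 32.97
eef_pos: [0.5059, 0.1411, 0.1929]
ee_rot: [2.813, 1.398, 0.001]
ft_force: [0.8, -0.3, -0.6]
gripper_width: 0.227
grip_force: 24.7
```

move_arm(increments=[[0.0,0.005,0.034,0,0],[0.0,0.005,0.034,0,0],[0.0,0.005,0.034,0,0],[0.0,0.003,0.018,0,0],[0.0,0,0,0,0]])

```text
time_s: 33.38
eef_pos: [0.5237, 0.2627, 0.1924]
ee_rot: [-2.806, -1.411, -0.002]
ft_force: [0.7, -0.1, -0.2]
gripper_width: 0.224
grip_force: 24.7
```

```bash
python3 - <<'E'
from h import *
st(); d=shot('wrist'); zero(d)
for c in ('scene','side'):
    e=shot(c); print(c,blobs(e,*YEL,mn=12)); find(c,e,['tube_yellow'])
E
```

```text
t 33.3833 tcp [0.5237 0.2627 0.1924] yaw(y axis)deg -36.63143658100708 zz -0.9999992984727842 w 0.2240793255762896 gf 24.708508551120758 F [ 0.7261 -0.1264 -0.1745] j6 0.9038410779061756
red blob 71 [382.9  89.4] [0.6306 0.299 ] r 0.0975 reading 39.494918533300336
red blob 320 [381.3 267.4] [0.5256 0.1416] r 0.0921 reading -133.83137413570722
scene [(np.int32(214), array([211.2,  87.8]), array([205,  79,  14,  20], dtype=int32)), (np.int32(49), array([198.4,  95. ]), array([195,  89,   8,  11], dtype=int32)), (np.int32(57), array([376.8, 138.2]), array([372, 134,  10,   9], dtype=int32))]
tube_yellow []
side [(np.int32(49), array([249.7, 143.9]), array([246, 141,   8,   7], dtype=int32))]
tube_yellow []
```

move_arm(increments=[[0.0,0.0007,-0.0033,-0.035,0],[0.0,0,0,-0.035,0],[0.0,0,0,-0.025,0],[0.0,0,0,-0.012,0],[0.0,0,0,0,0]], newtons=20)

```text
time_s: 34.05
eef_pos: [0.5233, 0.2547, 0.0825]
ee_rot: [-2.81, -1.403, 0.008]
ft_force: [0.7, 0.1, -0.6]
gripper_width: 0.225
grip_force: 24.7
```

move_arm(increments=[[0.0,0,0,-0.004,0],[0.0,0,0,-0.004,0],[0.0,0,0,0,0]])

```text
time_s: 34.3
eef_pos: [0.5253, 0.2565, 0.0788]
ee_rot: [-2.809, -1.405, -0.005]
ft_force: [-2.4, 5.2, 2.1]
gripper_width: 0.223
grip_force: 24.9
```

move_arm(increments=[[0.0,0,0,-0.004,0],[0.0,0,0,-0.003,0],[0.0,0,0,0,0]])

```text
time_s: 34.55
eef_pos: [0.5254, 0.2563, 0.072]
ee_rot: [2.81, 1.405, 0.005]
ft_force: [-3.1, 2.0, 5.4]
gripper_width: 0.229
grip_force: 24.7
```

```bash
python3 - <<'E'
from h import *
st(); d=shot('wrist'); zero(d)
e=shot('scene');f=shot('side')
a=[b for b in blobs(e,*YEL,mn=12) if b[1][0]>330];b=blobs(f,*YEL,mn=12);print(a,b)
if a and b: print(tri([(e,a[0][1]),(f,b[0][1])]))
E
```

```text
t 34.55 tcp [0.5254 0.2563 0.072 ] yaw(y axis)deg -36.857246707613584 zz -0.9999954334798147 w 0.22874939104997927 gf 24.692273139953613 F [-3.066   1.9878  5.3744] j6 0.8962934407607445
red blob 261 [434.7  62.5] [0.6377 0.2942] r 0.0983 reading 34.50888491483242
red blob 42 [413.5 359.8] [0.5202 0.1274] r 0.1071 reading -132.4833196188929
[(np.int32(50), array([371. , 164.1]), array([367, 160,   9,   9], dtype=int32))] [(np.int32(48), array([254.6, 176.3]), array([251, 173,   8,   8], dtype=int32))]
[0.4893 0.209  0.1296]
```

move_arm(increments=[[0.0,0,0,0.01,0],[0.0,0,0,0.008,0],[0.0,0.002,0.005,0,-5],[0.0,0,0,0,0],[0.0,0,0,0,0]])

```text
time_s: 35.12
eef_pos: [0.5269, 0.2609, 0.0888]
ee_rot: [2.866, 1.285, 0.001]
ft_force: [0.6, -0.5, -1.6]
gripper_width: 0.226
grip_force: 24.1
```

```bash
cat >> h.py <<'E'
def gr(k,reading,p,c=np.array([.572,.2211]),idx=13.55):
    a=np.radians(reading+idx); x=np.array([np.cos(a),np.sin(a)]); y=np.array([-x[1],x[0]])
    v=np.array(p)[:2]-c-y*(.06,0,-.06)[k-1]; print('groove',k,'yaw wanted',np.degrees(a)-90,'along',v@x,'across',v@y,'x',x,'y',y)
E
python3 - <<'E'
from h import *
s=st(); d=shot('wrist','w14'); zero(d); gr(1,34.5,s['eef_pos'])
e=shot('scene');f=shot('side')
a=[b for b in blobs(e,*YEL,mn=12) if b[1][0]>330];b=blobs(f,*YEL,mn=12)
p=tri([(e,a[0][1]),(f,b[0][1])]); print(p,'cap'); gr(1,34.5,p)
E
```

```text
t 35.1167 tcp [0.5269 0.2609 0.0888] yaw(y axis)deg -41.71718260696141 zz -0.9999995805288016 w 0.22586097737717573 gf 24.1249081492424 F [ 0.5824 -0.5385 -1.5906] j6 0.9890540241866589
red blob 200 [413.8  65.1] [0.6378 0.2945] r 0.0985 reading 34.57810637190336
red blob 53 [413.  359.4] [0.5047 0.1167] r 0.1242 reading -136.36321724541247
groove 1 yaw wanted -41.949999999999996 along -0.0005213680460656954 across 0.00018063898914973722 x [0.6685 0.7437] y [-0.7437  0.6685]
[0.4872 0.2182 0.1471] cap
groove 1 yaw wanted -41.949999999999996 along -0.05885199351441627 across 0.001150700208507083 x [0.6685 0.7437] y [-0.7437  0.6685]
```

move_arm(increments=[[0.0,0,0,-0.005,0],[0.0,0,0,-0.005,0],[0.0,0,0,-0.003,0],[0.0,0,0,-0.003,0],[0.0,0,0,0,0]])

```text
time_s: 35.68
eef_pos: [0.5263, 0.2612, 0.0718]
ee_rot: [-2.867, -1.282, 0.001]
ft_force: [-2.0, 1.6, 3.0]
gripper_width: 0.227
grip_force: 24.4
```

```bash
cat >> h.py <<'E'
def chk(k,reading):
    s=st(); d=shot('wrist'); zero(d); gr(k,reading,s['eef_pos'])
    e=shot('scene');f=shot('side')
    a=[b for b in blobs(e,*YEL,mn=12) if b[1][0]>330];b=blobs(f,*YEL,mn=12)
    if a and b: p=tri([(e,a[0][1]),(f,b[0][1])]); print(p,'cap'); gr(k,reading,p)
E
python3 -c "
from h import *
chk(1,34.5)"
```

```text
t 35.6833 tcp [0.5263 0.2612 0.0718] yaw(y axis)deg -41.827932446955145 zz -0.9999995890712631 w 0.22659759892380812 gf 24.36659574508667 F [-2.0196  1.5784  3.007 ] j6 0.990935116719472
red blob 253 [425.8  59.6] [0.6383 0.294 ] r 0.0985 reading 34.13690893990939
red blob 69 [414.8 360.9] [0.51   0.1319] r 0.1086 reading -138.34822613981956
groove 1 yaw wanted -41.949999999999996 along -0.0006881726911070717 across 0.0007689677957548042 x [0.6685 0.7437] y [-0.7437  0.6685]
[0.4865 0.2178 0.1297] cap
groove 1 yaw wanted -41.949999999999996 along -0.05966154445452132 across 0.0013965316579957303 x [0.6685 0.7437] y [-0.7437  0.6685]
```

move_arm(increments=[[0.0,0,0,-0.003,0],[0.0,0,0,-0.003,0],[0.0,0,0,-0.003,0],[0.0,0,0,0,0]])

```text
time_s: 36.17
eef_pos: [0.5273, 0.2604, 0.0635]
ee_rot: [2.867, 1.281, 0.002]
ft_force: [-1.5, -2.8, 5.4]
gripper_width: 0.224
grip_force: 24.0
```

```bash
python3 -c "
from h import *
chk(1,34.1)"
```

```text
t 36.1667 tcp [0.5273 0.2604 0.0635] yaw(y axis)deg -41.85375945472796 zz -0.9999983610723356 w 0.22352167672420012 gf 23.979160487651825 F [-1.4558 -2.7594  5.4494] j6 0.9913984679147498
red blob 296 [438.6  58. ] [0.642 0.29 ] r 0.0982 reading 31.006450710610867
groove 1 yaw wanted -42.349999999999994 along -0.0010348984889556937 across -0.0004980375526768529 x [0.6737 0.739 ] y [-0.739   0.6737]
[0.4815 0.2113 0.1111] cap
groove 1 yaw wanted -42.349999999999994 along -0.06821620604558365 across 0.00029508361610580767 x [0.6737 0.739 ] y [-0.739   0.6737]
```

move_arm(increments=[[0.0,0,0,0.008,0],[0.0,0,0,0.008,0],[0.0,0.006,0.007,0,-3.6],[0.0,0,0,0,0],[0.0,0,0,0,0]])

```text
time_s: 36.73
eef_pos: [0.5325, 0.2682, 0.0793]
ee_rot: [-2.906, -1.194, 0.0]
ft_force: [-0.4, 0.5, -0.7]
gripper_width: 0.226
grip_force: 23.5
```

```bash
python3 -c "
from h import *
chk(1,31)"
```

```text
t 36.7333 tcp [0.5325 0.2682 0.0793] yaw(y axis)deg -45.32855168854365 zz -0.9999999948080623 w 0.22581801052131698 gf 23.498696386814117 F [-0.356   0.4918 -0.7217] j6 1.0613365644287676
red blob 214 [419.9  72.5] [0.6421 0.2902] r 0.0984 reading 31.054434783023634
red blob 67 [414.5 360.7] [0.5051 0.1331] r 0.1105 reading -140.77409686474616
groove 1 yaw wanted -45.45 along 0.004873605102069101 across 0.001290516281223918 x [0.7126 0.7015] y [-0.7015  0.7126]
[0.4837 0.2219 0.1273] cap
groove 1 yaw wanted -45.45 along -0.06236410493296702 across 0.0025531860414911545 x [0.7126 0.7015] y [-0.7015  0.7126]
```

move_arm(increments=[[0.0,0.001,-0.001,-0.005,0],[0.0,0,0,-0.005,0],[0.0,0,0,-0.004,0],[0.0,-0.0005,-0.0005,-0.003,0],[0.0,0,0,0,0]])

```text
time_s: 37.3
eef_pos: [0.5329, 0.2669, 0.0617]
ee_rot: [-2.906, -1.191, 0.0]
ft_force: [-0.4, 4.5, 0.0]
gripper_width: 0.225
grip_force: 23.6
```

```bash
python3 -c "
from h import *
chk(1,31)"
```

```text
t 37.3 tcp [0.5329 0.2669 0.0617] yaw(y axis)deg -45.434508791358724 zz -0.9999996129233564 w 0.22535627489902857 gf 23.57298105955124 F [-0.432   4.5209  0.0464] j6 1.060002803728033
red blob 283 [428.9  66. ] [0.6423 0.2903] r 0.0986 reading 31.002903719429742
groove 1 yaw wanted -45.45 along 0.004239165095768273 across 5.640302157573958e-05 x [0.7126 0.7015] y [-0.7015  0.7126]
[0.4846 0.2198 0.1092] cap
groove 1 yaw wanted -45.45 along -0.06319970960952172 across 0.00033986300920595006 x [0.7126 0.7015] y [-0.7015  0.7126]
```

move_arm(increments=[[0.0,0,0,-0.003,0],[0.0,0,0,-0.003,0],[0.0,0,0,0,0]])

```text
time_s: 37.7
eef_pos: [0.533, 0.2668, 0.0561]
ee_rot: [-2.907, -1.191, 0.0]
ft_force: [-2.4, 3.9, 3.2]
gripper_width: 0.225
grip_force: 23.9
```

```bash
python3 -c "
from h import *
chk(1,31)"
```

```text
t 37.7 tcp [0.533  0.2668 0.0561] yaw(y axis)deg -45.43225407769278 zz -0.9999998822467191 w 0.22485141782760168 gf 23.913710117340088 F [-2.3591  3.9086  3.242 ] j6 1.0602011757222045
red blob 312 [433.8  64.6] [0.6426 0.2898] r 0.0985 reading 30.663752852662295
groove 1 yaw wanted -45.45 along 0.004237844053938925 across -3.2454092032404434e-05 x [0.7126 0.7015] y [-0.7015  0.7126]
[0.4831 0.2166 0.0964] cap
groove 1 yaw wanted -45.45 along -0.0665305863260648 across -0.0008083458190164163 x [0.7126 0.7015] y [-0.7015  0.7126]
```

move_arm(increments=[[0.0,-0.0005,-0.0005,-0.0025,0],[0.0,-0.0005,-0.0005,-0.0025,0],[0.0,-0.0004,-0.0004,-0.002,0],[0.0,0,0,0,0]])

```text
time_s: 38.18
eef_pos: [0.5315, 0.2651, 0.049]
ee_rot: [-2.907, -1.191, 0.001]
ft_force: [-3.7, 2.6, 3.0]
gripper_width: 0.226
grip_force: 24.2
```

```bash
python3 -c "
from h import *
chk(1,30.7)"
```

```text
t 38.1833 tcp [0.5315 0.2651 0.049 ] yaw(y axis)deg -45.4362948523956 zz -0.9999998776563112 w 0.2259802800370404 gf 24.24340456724167 F [-3.7369  2.6403  2.9792] j6 1.0585637580879437
red blob 376 [440.1  58.4] [0.6425 0.2892] r 0.098 reading 30.453901890762342
groove 1 yaw wanted -45.75 along 0.00170787361483152 across -0.0002109541709901967 x [0.7163 0.6978] y [-0.6978  0.7163]
[0.4787 0.212  0.0755] cap
groove 1 yaw wanted -45.75 along -0.07317721100857343 across -0.0014254833849479747 x [0.7163 0.6978] y [-0.6978  0.7163]
```

move_arm(increments=[[0.0,0,0,-0.002,0],[0.045,0,0,0,0],[0.045,0,0,0,0],[0.045,0,0,0,0],[0.045,0,0,0.015,0]])

```text
time_s: 38.75
eef_pos: [0.5306, 0.2643, 0.0598]
ee_rot: [-2.907, -1.19, 0.007]
ft_force: [-0.2, -0.0, -0.1]
gripper_width: 0.53
grip_force: 0.0
```

move_arm(increments=[[0.045,0,0,0.035,0],[0.055,-0.02,-0.02,0.04,0],[0.055,-0.02,-0.02,0.04,0],[0.055,-0.02,-0.02,0.04,0],[0.055,0,0,0.03,0]])

```text
time_s: 39.17
eef_pos: [0.4788, 0.2121, 0.2314]
ee_rot: [2.907, 1.189, -0.0]
ft_force: [0.0, -0.4, -0.7]
gripper_width: 0.645
grip_force: 0.0
```

move_arm(increments=[[0.055,0,0,0,0],[0.055,0,0,0,0]])

```text
time_s: 39.33
eef_pos: [0.4814, 0.2139, 0.2307]
ee_rot: [2.906, 1.19, 0.006]
ft_force: [-0.2, -0.1, -0.4]
gripper_width: 0.647
grip_force: 0.0
```

```bash
python3 - <<'E'
from h import *
s=st(); d=shot('wrist','w15'); np.savez('d15.npz',**d); zero(d)
R0=30.5
for n,(lo,hi),k in (('red',((0,130,70),(7,255,255)),2),('yel',YEL,1)):
    for b in blobs(d,lo,hi,150): print(n,b); gr(k,R0,ray(d,b[1],.072))
    e=shot('scene');f=shot('side')
    a=[q for q in blobs(e,lo,hi,12) if q[1][0]>330];b=[q for q in blobs(f,lo,hi,12) if q[1][0]<330]
    print(a,b); 
    if a and b: print('tri',tri([(e,a[0][1]),(f,b[0][1])]))
E
```

```text
t 39.3333 tcp [0.4814 0.2139 0.2307] yaw(y axis)deg -45.47666175136404 zz -0.9999930369865815 w 0.6470610519339121 gf 0.0 F [-0.1858 -0.1209 -0.3993] j6 0.9894257440067298
red blob 64 [374.4  14.8] [0.6427 0.2887] r 0.0979 reading 30.158388663676835
red blob 571 [367.2 188.4] [0.5144 0.1612] r 0.0831 reading -147.3914965174382
red (np.int32(571), array([367.2, 188.4]), array([354, 176,  27,  25], dtype=int32))
groove 2 yaw wanted -45.95 along -0.07430790713282391 across 0.00342642294276174 x [0.7187 0.6953] y [-0.6953  0.7187]
[(np.int32(39), array([360.4, 181.5]), array([357, 178,   9,   8], dtype=int32))] [(np.int32(50), array([268.5, 191.7]), array([265, 187,   8,  10], dtype=int32))]
tri [0.5172 0.1688 0.0646]
yel (np.int32(704), array([311.4, 186.2]), array([296, 174,  32,  26], dtype=int32))
groove 1 yaw wanted -45.95 along -0.07237218830793961 across 0.0021552849248099946 x [0.7187 0.6953] y [-0.6953  0.7187]
[(np.int32(40), array([370.3, 174.7]), array([367, 172,   8,   7], dtype=int32))] [(np.int32(60), array([252.9, 191.6]), array([249, 188,   9,   9], dtype=int32))]
tri [0.4761 0.2138 0.0637]
```

move_arm(increments=[[0.045,-0.0011,0.035,0,-0.6],[0.045,-0.0011,0.035,-0.03,0],[0.045,-0.0011,0.035,-0.035,0],[0.045,0,0,-0.035,0],[0.045,0,0,0,0]], newtons=40)

```text
time_s: 40.0
eef_pos: [0.4742, 0.3101, 0.1305]
ee_rot: [-2.912, -1.179, 0.02]
ft_force: [-0.6, -0.2, -1.3]
gripper_width: 0.525
grip_force: 0.0
```

move_arm(increments=[[0.045,0,0,0,0],[0.045,0,0,0,0]])

```text
time_s: 40.17
eef_pos: [0.4786, 0.3099, 0.1393]
ee_rot: [2.914, 1.175, 0.003]
ft_force: [0.3, -0.1, 1.1]
gripper_width: 0.525
grip_force: 0.0
```

```bash
python3 - <<'E'
from h import *
s=st(); d=shot('wrist','w16')
p=np.array([.4781,.3188,.084]); u=pix(d,p); print('pred knob top',u, 'fingers mid',pix(d,np.r_[s['eef_pos'][:2],.084]))
g=cv2.cvtColor(d['img'],cv2.COLOR_RGB2GRAY); x0,y0=int(u[0]-40),int(u[1]-45)
m=(g[y0:y0+75,x0:x0+80]<45).astype(np.uint8)
n,l,S,C=cv2.connectedComponentsWithStats(m)
print([(S[i].tolist(),(C[i]+[x0,y0]).round(1)) for i in range(1,n) if S[i,4]>40])
find('wrist',d,['knob'],2)
E
```

```text
t 40.1667 tcp [0.4786 0.3099 0.1393] yaw(y axis)deg -46.08508949695308 zz -0.9999982318291061 w 0.5254231538852123 gf 0.0 F [ 0.2649 -0.0817  1.0554] j6 1.1736400515187966
pred knob top [305.8571 208.7804] fingers mid [315.4402 216.5636]
[([29, 20, 24, 36, 669], array([306.5, 201.4]))]
knob [('[0.5846 0.2449 0.0368]', 0.57)]
```

move_arm(increments=[[0.045,-0.0005,0.009,0,0],[0.045,0,0,-0.03,0],[0.045,0,0,-0.03,0],[0.045,0,0,-0.026,0],[0.045,0,0,0,0]])

```text
time_s: 40.68
eef_pos: [0.4752, 0.3185, 0.048]
ee_rot: [-2.913, -1.175, 0.011]
ft_force: [-0.2, -1.5, -0.8]
gripper_width: 0.527
grip_force: 0.0
```

move_arm(increments=[[0.0,0,0,0,0],[0.0,0,0,0,0],[0.0,0,0,0,0],[0.0,0,0,0,0]])

```text
time_s: 41.02
eef_pos: [0.4782, 0.32, 0.054]
ee_rot: [-2.913, -1.175, -0.006]
ft_force: [-2.0, 1.4, 6.4]
gripper_width: 0.198
grip_force: 39.4
```

```bash
python3 - <<'E'
from h import *
s=st(); d=shot('wrist'); zero(d)
c=np.array([.572,.2211]);p=np.array(s['eef_pos'])[:2]
print(np.degrees(np.arctan2(*(p-c)[::-1])),np.linalg.norm(p-c)); q=p
for k in range(1,6):
    a=np.radians(10*k/5); r=c+np.array([[np.cos(a),-np.sin(a)],[np.sin(a),np.cos(a)]])@(p-c); print(r-q); q=r
E
```

```text
t 41.0167 tcp [0.4782 0.32   0.054 ] yaw(y axis)deg -46.04890734134999 zz -0.9999917859813704 w 0.19768669786634957 gf 39.37559723854065 F [-1.9727  1.4348  6.4086] j6 1.1893136543983869
red blob 343 [588.   57.9] [0.6433 0.2887] r 0.0982 reading 29.93963807434172
133.48400315691168 0.13635430521393357
[-0.0034 -0.0033]
[-0.0033 -0.0035]
[-0.0032 -0.0036]
[-0.003  -0.0037]
[-0.0029 -0.0038]
```

move_arm(increments=[[0.0,-0.0034,-0.0033,0,2],[0.0,-0.0033,-0.0035,0,2],[0.0,-0.0032,-0.0036,0,2],[0.0,-0.003,-0.0037,0,2],[0.0,-0.0029,-0.0038,0,2]])

```text
time_s: 41.48
eef_pos: [0.4622, 0.3023, 0.054]
ee_rot: [-2.798, -1.427, -0.007]
ft_force: [-2.8, 4.3, 8.0]
gripper_width: 0.197
grip_force: 39.6
```

move_arm(increments=[[0.0,0,0,0,0],[0.0,0,0,0,0]])

```text
time_s: 41.65
eef_pos: [0.4619, 0.3019, 0.054]
ee_rot: [-2.799, -1.425, -0.005]
ft_force: [-4.6, 1.4, 9.8]
gripper_width: 0.199
grip_force: 39.8
```

```bash
python3 - <<'E'
from h import *
s=st(); d=shot('wrist'); zero(d)
c=np.array([.572,.2211]);p=np.array(s['eef_pos'])[:2]
print(np.degrees(np.arctan2(*(p-c)[::-1])),np.linalg.norm(p-c)); q=p
E
```

```text
t 41.65 tcp [0.4619 0.3019 0.054 ] yaw(y axis)deg -36.02586855306945 zz -0.999995214820686 w 0.1985528624242764 gf 39.81106460094452 F [-4.5932  1.4336  9.7785] j6 0.9946266487327841
red blob 349 [587.5  56.2] [0.63   0.3006] r 0.0983 reading 40.337876717396654
143.71223064034407 0.1365759901880076
```

move_arm(increments=[[0.045,0,0,0,0],[0.045,0,0,0,0],[0.045,0,0,0,0],[0.045,0,0,0.03,0],[0.045,0,0,0.035,0]])

```text
time_s: 42.12
eef_pos: [0.4603, 0.3007, 0.1157]
ee_rot: [-2.8, -1.425, 0.008]
ft_force: [0.3, -0.2, -0.1]
gripper_width: 0.52
grip_force: 0.0
```

move_arm(increments=[[0.045,0,0,0.04,0],[0.045,0.005,-0.03,0.03,0],[0.045,0.005,-0.03,0.03,0],[0.045,0.005,-0.03,0.03,0],[0.045,0,0,0.03,0]])

```text
time_s: 42.53
eef_pos: [0.4766, 0.2097, 0.2761]
ee_rot: [2.801, 1.419, -0.0]
ft_force: [0.3, 0.3, 0.7]
gripper_width: 0.526
grip_force: 0.0
```

move_arm(increments=[[0.0,0,0,0,0],[0.0,0,0,0,0]])

```text
time_s: 42.7
eef_pos: [0.4766, 0.2132, 0.2758]
ee_rot: [2.8, 1.424, 0.005]
ft_force: [0.5, 0.1, -1.4]
gripper_width: 0.257
grip_force: 0.0
```

```bash
python3 - <<'E'
from h import *
s=st(); d=shot('wrist','w17'); zero(d)
for n,(lo,hi),k in (('red',((0,130,70),(7,255,255)),2),('yel',YEL,1)):
    for b in blobs(d,lo,hi,150): print(n,b); gr(k,40,ray(d,b[1],.072))
    e=shot('scene');f=shot('side')
    a=[q for q in blobs(e,lo,hi,12) if q[1][0]>330];b=[q for q in blobs(f,lo,hi,12) if q[1][0]<330]
    if a and b: print('tri',tri([(e,a[0][1]),(f,b[0][1])]))
o=find('scene',e,['start_top','reader'],2); find('side',f,['start_top'],2)
print(blobs(e,(50,120,60),(75,255,255),8),blobs(f,(50,120,60),(75,255,255),8))
# disc circle check: index line profile
rect(d,(.572,.2211),.14,.035,'r17',600)
E
```

```text
t 42.7 tcp [0.4766 0.2132 0.2758] yaw(y axis)deg -36.092951072013946 zz -0.9999945415200029 w 0.2567148414714701 gf 0.0 F [ 0.4913  0.1201 -1.3539] j6 0.8260517568292869
red blob 40 [377.2  34.2] [0.6293 0.3003] r 0.0977 reading 40.58164914356939
red blob 440 [373.1 185. ] [0.5266 0.1521] r 0.0826 reading -136.8817712370737
red (np.int32(440), array([373.1, 185. ]), array([362, 174,  23,  22], dtype=int32))
groove 2 yaw wanted -36.45 along -0.07421606473863711 across 0.0026387360573944477 x [0.5941 0.8044] y [-0.8044  0.5941]
tri [0.5262 0.1612 0.0651]
yel (np.int32(521), array([324.2, 183.9]), array([311, 174,  28,  22], dtype=int32))
groove 1 yaw wanted -36.45 along -0.07318217168470745 across 0.0016126417113942215 x [0.5941 0.8044] y [-0.8044  0.5941]
tri [0.4789 0.1971 0.0634]
start_top []
reader [('[0.631  0.2426 0.0322]', 0.87)]
start_top [('[0.6607 0.0025 0.0206]', 0.6)]
[(np.int32(215), array([176.5, 159.3]), array([163, 155,  27,   9], dtype=int32)), (np.int32(499), array([254.5, 225.2]), array([245, 209,  19,  33], dtype=int32)), (np.int32(11), array([318.8, 217.4]), array([318, 215,   3,   6], dtype=int32))] [(np.int32(479), array([390.1, 213.2]), array([381, 195,  19,  38], dtype=int32)), (np.int32(37), array([326.1, 203.4]), array([323, 201,   8,   6], dtype=int32))]
```

move_arm(increments=[[0.0,0.026,-0.03,0,0],[0.0,0.026,-0.03,0,0],[0.0,0.026,-0.03,0,0],[0.0,0.026,-0.03,0,0],[0.0,0.026,-0.03,0,0]])

```text
time_s: 43.52
eef_pos: [0.607, 0.062, 0.2741]
ee_rot: [-2.799, -1.425, 0.001]
ft_force: [0.6, 0.9, -0.3]
gripper_width: -0.003
grip_force: 0.0
```

move_arm(increments=[[0.0,0.026,-0.03,-0.02,0],[0.0,0.026,-0.03,-0.035,0],[0.0,0,0,-0.035,0],[0.0,0,0,-0.035,0],[0.0,0,0,0,0]])

```text
time_s: 43.93
eef_pos: [0.6479, 0.0118, 0.1502]
ee_rot: [-2.793, -1.421, 0.017]
ft_force: [-0.4, 0.0, -0.9]
gripper_width: 0.002
grip_force: 0.0
```

```bash
python3 - <<'E'
from h import *
s=st(); d=shot('wrist','w18')
for b in blobs(d,(50,120,60),(75,255,255),60): print(b,ray(d,b[1],.024))
find('wrist',d,['start_top']); print('tcp below px',pix(d,np.r_[s['eef_pos'][:2],.024]))
E
```

```text
t 43.9333 tcp [0.6479 0.0118 0.1502] yaw(y axis)deg -36.089512074832875 zz -0.9999115034130044 w 0.0020861379267938735 gf 0.0 F [-0.4285  0.0093 -0.9315] j6 0.46756805451854
(np.int32(892), array([336.9, 183.4]), array([321, 167,  33,  34], dtype=int32)) [0.6668 0.0067 0.024 ]
(np.int32(3528), array([571.7, 353.6]), array([498, 305, 133,  95], dtype=int32)) [ 0.7658 -0.3031  0.024 ]
start_top [('[0.6632 0.0042 0.022 ]', 0.83)]
tcp below px [317.303 190.578]
```

move_arm(increments=[[0.0,0.008,-0.004,-0.035,0],[0.0,0.008,-0.0035,-0.035,0],[0.0,0,0,-0.03,0],[0.0,0,0,0,0],[0.0,0,0,0,0]])

```text
time_s: 44.45
eef_pos: [0.6676, 0.0045, 0.0602]
ee_rot: [2.799, 1.426, 0.002]
ft_force: [-0.2, 0.5, 1.3]
gripper_width: -0.005
grip_force: 0.0
```

move_arm(increments=[[0.0,0,0,-0.008,0],[0.0,0,0,-0.006,0],[0.0,0,0,0,0]])

```text
time_s: 44.7
eef_pos: [0.6671, 0.0044, 0.0448]
ee_rot: [2.799, 1.425, 0.001]
ft_force: [0.5, 0.1, -1.3]
gripper_width: 0.002
grip_force: 0.0
```

move_arm(increments=[[0.0,-0.002,0,-0.01,0],[0.0,0,0,-0.008,0],[0.0,0,0,-0.003,0],[0.0,0,0,0,0]])

```text
time_s: 45.03
eef_pos: [0.6643, 0.0043, 0.022]
ee_rot: [-2.799, -1.425, 0.002]
ft_force: [-1.4, 0.7, 0.7]
gripper_width: 0.001
grip_force: 0.5
```

move_arm(increments=[[0.0,0,0,-0.004,0],[0.0,0,0,0,0]])

```text
time_s: 45.2
eef_pos: [0.6651, 0.0042, 0.019]
ee_rot: [2.799, 1.425, 0.001]
ft_force: [-0.2, -0.5, 2.7]
gripper_width: -0.002
grip_force: 1.2
```

move_arm(increments=[[0.0,0,0,-0.002,0],[0.0,0,0,-0.002,0],[0.0,0,0,0,0]])

```text
time_s: 45.45
eef_pos: [0.6652, 0.0042, 0.0161]
ee_rot: [2.799, 1.425, 0.001]
ft_force: [-1.4, -0.7, 5.8]
gripper_width: -0.002
grip_force: 3.1
```

move_arm(increments=[[0.0,0,0,-0.002,0],[0.0,0,0,-0.001,0],[0.0,0,0,0,0]])

```text
time_s: 45.7
eef_pos: [0.6654, 0.0042, 0.0157]
ee_rot: [2.798, 1.425, 0.002]
ft_force: [-11.0, 0.8, 26.4]
gripper_width: -0.002
grip_force: 12.8
```

move_arm(increments=[[0.0,0,0,0.02,0],[0.0,0,0,0.035,0],[0.0,0,0,0.04,0],[0.0,0,0,0.04,0],[0.0,-0.02,0.02,0.04,0]])

```text
time_s: 46.12
eef_pos: [0.6492, 0.0189, 0.1834]
ee_rot: [2.8, 1.42, 0.003]
ft_force: [0.6, -0.5, 1.1]
gripper_width: -0.003
grip_force: 0.0
```

move_arm(increments=[[0.0,-0.03,0.025,0.03,0],[0.0,-0.03,0.025,0.02,0],[0.0,-0.03,0.025,0,0],[0.0,-0.03,0.025,0,0],[0.0,0,0,0,0]])

```text
time_s: 46.53
eef_pos: [0.5297, 0.1199, 0.226]
ee_rot: [-2.795, -1.43, 0.001]
ft_force: [-1.1, 0.2, 0.1]
gripper_width: -0.003
grip_force: 0.0
```

```bash
python3 - <<'E'
from h import *
st(); d=shot('wrist'); zero(d)
for n,(lo,hi),k in (('red',((0,130,70),(7,255,255)),2),('yel',YEL,1)):
    for b in blobs(d,lo,hi,150): print(n,b[0]); gr(k,40,ray(d,b[1],.072))
    e=shot('scene');f=shot('side')
    a=[q for q in blobs(e,lo,hi,12) if q[1][0]>330];b=[q for q in blobs(f,lo,hi,12) if q[1][0]<330]
    if a and b: print('tri',tri([(e,a[0][1]),(f,b[0][1])]))
E
```

```text
t 46.5333 tcp [0.5297 0.1199 0.226 ] yaw(y axis)deg -35.81583731448273 zz -0.9999982869791988 w -0.003254826389326845 gf 0.0 F [-1.0597  0.2338  0.0774] j6 0.6311028019457786
red blob 711 [289.9 152.7] [0.5224 0.1602] r 0.0785 reading -142.75680729034977
red 711
groove 2 yaw wanted -36.45 along -0.07397077777510636 across 0.00046531444342640083 x [0.5941 0.8044] y [-0.8044  0.5941]
tri [0.5263 0.1615 0.0645]
yel 824
groove 1 yaw wanted -36.45 along -0.07292114734615703 across -0.0008720533908960162 x [0.5941 0.8044] y [-0.8044  0.5941]
tri [0.4793 0.1971 0.0645]
```

Both tubes are still in their grooves and the disc has not moved, so I'm handing it in.

```bash
python3 -c "
from bench import *
print(sign_off())"
```

```text
the job is handed in; nothing more can be done
None
```

I set the disc to 40°, loaded the red tube in the middle groove and the yellow tube in the groove nearest the knob (there was no blue tube), pressed the start button fully and handed the job in; laying the yellow tube dragged the disc to about 30°, so I turned it back by the knob and it last read 40.4°, before the press. The pass/fail result was not shown.

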